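# Refill the label feeder

### The job

Change the rolls on the label feeder: first turn the isolator off, while the spent cores are still on their spindles, then put every empty cardboard core in the green tray and lower each full label roll that is on the bench onto a spindle of its own, fully home and flat on the plate. Stand the feeder's lever straight up, and only when all that is done turn the isolator fully back on. Do not disturb the jar, the beaker or the brown bottle.

Things in the scene. Friction and masses are not known exactly. Their poses are not given: they have to be found in the camera images.
- stand: label feeder: white plate 120 (x) x 440 (y) x 20 mm thick, origin at the centre of its underside on the bench; it carries three upright steel spindles in a row at y = -160, -60 and 40 mm and the lever at y = 160 mm. Its yaw varies.
- spindle1 (a point): foot of spindle 1: on its axis, level with the plate's upper face (20 mm above the bench). Spindle 21 mm in diameter, 62 mm tall above the plate, the last 12 mm tapering to 8 mm
- spindle2 (a point): foot of spindle 2: on its axis, level with the plate's upper face (20 mm above the bench). Spindle 21 mm in diameter, 62 mm tall above the plate, the last 12 mm tapering to 8 mm
- spindle3 (a point): foot of spindle 3: on its axis, level with the plate's upper face (20 mm above the bench). Spindle 21 mm in diameter, 62 mm tall above the plate, the last 12 mm tapering to 8 mm
- roll1: full label roll, white paper on a cardboard tube: outer diameter 60 mm, hole 26 mm, height 45 mm, 60 to 130 g; stands on the bench at the start. Origin at the centre of its underside, z along the hole. May be absent
- roll2: full label roll, white paper on a cardboard tube: outer diameter 60 mm, hole 26 mm, height 45 mm, 60 to 130 g; stands on the bench at the start. Origin at the centre of its underside, z along the hole. May be absent
- roll3: full label roll, white paper on a cardboard tube: outer diameter 60 mm, hole 26 mm, height 45 mm, 60 to 130 g; stands on the bench at the start. Origin at the centre of its underside, z along the hole. May be absent
- core1: empty cardboard core: tube of outer diameter 32 mm, hole 26 mm, height 45 mm, 20 g; stands on a spindle at the start. Origin at the centre of its underside, z along the hole. May be absent
- core2: empty cardboard core: tube of outer diameter 32 mm, hole 26 mm, height 45 mm, 20 g; stands on a spindle at the start. Origin at the centre of its underside, z along the hole. May be absent
- core3: empty cardboard core: tube of outer diameter 32 mm, hole 26 mm, height 45 mm, 20 g; stands on a spindle at the start. Origin at the centre of its underside, z along the hole. May be absent
- tray: green open waste tray, fixed, 150 x 150 mm, 45 mm high, wall and floor 4 mm; origin at the centre of its underside
- isolator_box: grey switch box, fixed, 100 x 100 x 60 mm, its yaw varies; origin at the centre of its underside. On its top a round black dot marks off (box -x side) and a black dash marks on (80 degrees anticlockwise from above, box -y side)
- isolator (a joint): black bar handle on top of the switch box, turning about the vertical axis: 0 = off, its narrow nose at the round dot; 1.4 rad = on, nose at the dash. Grows anticlockwise seen from above; end stops at 0 and 1.4; stiff, stays where left
- isolator_grip (a point): point on the isolator handle's axis at grip height, 90 mm above the bench. The handle bar is 44 mm long and 14 mm thick, from 64 to 100 mm above the bench, plus an 11 mm nose at the end on the point's -x side; the point's x axis lies along the bar and turns with it
- lever (a joint): angle of the feeder's lever: 0 = straight up, in line with the white marks; positive leans to the feeder's +x (away from the robot), negative to -x; range -0.9 to 0.9 rad; stiff, stays where left
- lever_knob (a point): centre of the black ball knob, 26 mm in diameter, at the end of the lever, 85 mm from the pivot; rod 10 mm thick; the frame turns with the lever
- lever_pivot (a point): pivot of the lever, fixed on the feeder, 50 mm above the bench; the hinge axis is the feeder's y
- jar: bystander: glass jar with white lid, 70 mm in diameter, 85 mm tall; leave alone
- beaker: bystander: small glass beaker, 64 mm in diameter, 80 mm tall; leave alone
- reagent: bystander: brown bottle, 48 mm in diameter, 90 mm tall; leave alone
Things that resemble listed ones, but are neither listed nor needed, are in the scene too. What is shaped like the roll2 but pink is not meant. Of the things that look like the isolator_box, the larger one is meant.

How it is judged (in metres and radians):
On the way, in this order (a step that is already met when the one before it is completed fails the run):
1. the isolator is turned off while the empty cores are still on their spindles (value of joint isolator below 0.2 rad and ((horizontal distance between core1 and spindle1 below 0.005 m and z of core1 in the frame of stand below 0.024 m and angle between core1's own z axis and vertical below 0.1 rad) or (horizontal distance between core1 and spindle2 below 0.005 m and z of core1 in the frame of stand below 0.024 m and angle between core1's own z axis and vertical below 0.1 rad) or (horizontal distance between core1 and spindle3 below 0.005 m and z of core1 in the frame of stand below 0.024 m and angle between core1's own z axis and vertical below 0.1 rad)) and ((horizontal distance between core2 and spindle1 below 0.005 m and z of core2 in the frame of stand below 0.024 m and angle between core2's own z axis and vertical below 0.1 rad) or (horizontal distance between core2 and spindle2 below 0.005 m and z of core2 in the frame of stand below 0.024 m and angle between core2's own z axis and vertical below 0.1 rad) or (horizontal distance between core2 and spindle3 below 0.005 m and z of core2 in the frame of stand below 0.024 m and angle between core2's own z axis and vertical below 0.1 rad)) and ((horizontal distance between core3 and spindle1 below 0.005 m and z of core3 in the frame of stand below 0.024 m and angle between core3's own z axis and vertical below 0.1 rad) or (horizontal distance between core3 and spindle2 below 0.005 m and z of core3 in the frame of stand below 0.024 m and angle between core3's own z axis and vertical below 0.1 rad) or (horizontal distance between core3 and spindle3 below 0.005 m and z of core3 in the frame of stand below 0.024 m and angle between core3's own z axis and vertical below 0.1 rad))), for 0.2 s.
2. with the isolator off, every empty core is in the tray, every roll is home on a spindle and the lever is upright (value of joint isolator below 0.2 rad and x of core1 in the frame of tray between -0.074 and 0.074 m and y of core1 in the frame of tray between -0.074 and 0.074 m and z of core1 in the frame of tray between 0 and 0.045 m and x of core2 in the frame of tray between -0.074 and 0.074 m and y of core2 in the frame of tray between -0.074 and 0.074 m and z of core2 in the frame of tray between 0 and 0.045 m and x of core3 in the frame of tray between -0.074 and 0.074 m and y of core3 in the frame of tray between -0.074 and 0.074 m and z of core3 in the frame of tray between 0 and 0.045 m and ((horizontal distance between roll1 and spindle1 below 0.005 m and z of roll1 in the frame of stand below 0.024 m and angle between roll1's own z axis and vertical below 0.1 rad) or (horizontal distance between roll1 and spindle2 below 0.005 m and z of roll1 in the frame of stand below 0.024 m and angle between roll1's own z axis and vertical below 0.1 rad) or (horizontal distance between roll1 and spindle3 below 0.005 m and z of roll1 in the frame of stand below 0.024 m and angle between roll1's own z axis and vertical below 0.1 rad)) and ((horizontal distance between roll2 and spindle1 below 0.005 m and z of roll2 in the frame of stand below 0.024 m and angle between roll2's own z axis and vertical below 0.1 rad) or (horizontal distance between roll2 and spindle2 below 0.005 m and z of roll2 in the frame of stand below 0.024 m and angle between roll2's own z axis and vertical below 0.1 rad) or (horizontal distance between roll2 and spindle3 below 0.005 m and z of roll2 in the frame of stand below 0.024 m and angle between roll2's own z axis and vertical below 0.1 rad)) and ((horizontal distance between roll3 and spindle1 below 0.005 m and z of roll3 in the frame of stand below 0.024 m and angle between roll3's own z axis and vertical below 0.1 rad) or (horizontal distance between roll3 and spindle2 below 0.005 m and z of roll3 in the frame of stand below 0.024 m and angle between roll3's own z axis and vertical below 0.1 rad) or (horizontal distance between roll3 and spindle3 below 0.005 m and z of roll3 in the frame of stand below 0.024 m and angle between roll3's own z axis and vertical below 0.1 rad)) and value of joint lever between -0.14 and 0.14 rad), for 0.2 s.
3. the isolator is turned back on (value of joint isolator above 1.2 rad), for 0.2 s.
At the end, for the whole second after the job is handed in: isolator within 0.2 rad of on; every present core inside the tray; every present roll on a spindle of its own, within 5 mm of its axis, its underside within 4 mm of the plate and level within 0.1 rad; lever within 0.14 rad (8 degrees) of upright; all at rest and released (value of joint isolator above 1.2 rad and x of core1 in the frame of tray between -0.074 and 0.074 m and y of core1 in the frame of tray between -0.074 and 0.074 m and z of core1 in the frame of tray between 0 and 0.045 m and x of core2 in the frame of tray between -0.074 and 0.074 m and y of core2 in the frame of tray between -0.074 and 0.074 m and z of core2 in the frame of tray between 0 and 0.045 m and x of core3 in the frame of tray between -0.074 and 0.074 m and y of core3 in the frame of tray between -0.074 and 0.074 m and z of core3 in the frame of tray between 0 and 0.045 m and ((horizontal distance between roll1 and spindle1 below 0.005 m and z of roll1 in the frame of stand below 0.024 m and angle between roll1's own z axis and vertical below 0.1 rad) or (horizontal distance between roll1 and spindle2 below 0.005 m and z of roll1 in the frame of stand below 0.024 m and angle between roll1's own z axis and vertical below 0.1 rad) or (horizontal distance between roll1 and spindle3 below 0.005 m and z of roll1 in the frame of stand below 0.024 m and angle between roll1's own z axis and vertical below 0.1 rad)) and ((horizontal distance between roll2 and spindle1 below 0.005 m and z of roll2 in the frame of stand below 0.024 m and angle between roll2's own z axis and vertical below 0.1 rad) or (horizontal distance between roll2 and spindle2 below 0.005 m and z of roll2 in the frame of stand below 0.024 m and angle between roll2's own z axis and vertical below 0.1 rad) or (horizontal distance between roll2 and spindle3 below 0.005 m and z of roll2 in the frame of stand below 0.024 m and angle between roll2's own z axis and vertical below 0.1 rad)) and ((horizontal distance between roll3 and spindle1 below 0.005 m and z of roll3 in the frame of stand below 0.024 m and angle between roll3's own z axis and vertical below 0.1 rad) or (horizontal distance between roll3 and spindle2 below 0.005 m and z of roll3 in the frame of stand below 0.024 m and angle between roll3's own z axis and vertical below 0.1 rad) or (horizontal distance between roll3 and spindle3 below 0.005 m and z of roll3 in the frame of stand below 0.024 m and angle between roll3's own z axis and vertical below 0.1 rad)) and value of joint lever between -0.14 and 0.14 rad and linear speed of each of roll1, roll2, roll3, core1, core2, core3 below 0.02 m/s); the robot touches nothing.
It fails at once if the jar is moved more than 30 mm (distance of jar from where it was at the start of the episode above 0.03 m).
It fails at once if the beaker is moved more than 30 mm (distance of beaker from where it was at the start of the episode above 0.03 m).
It fails at once if the reagent is moved more than 30 mm (distance of reagent from where it was at the start of the episode above 0.03 m).
Of roll1, roll2, roll3 only 2 to 3 are there at a start; the rules pass over those that are not, and their reading is None.
Of core1, core2, core3 only 2 to 3 are there at a start; the rules pass over those that are not, and their reading is None.
At some moment in a run one of roll1, roll2, roll3 may be knocked a few centimetres aside while the robot is not near it.
It also fails if it takes over 210 s, if anything falls off the work surface, if the arm or the gripper's body presses on something with over 40 N, if the wrist force passes 120 N, or if a joint passes its speed limit or range.

### The arm

A 6-joint arm with a two-finger parallel gripper is mounted at the origin on the work surface. World frame = base frame: x ahead of the robot, y to its left, z up, the work surface at z = 0. Lengths are in mm, angles in rad, forces in N, time in s.
With the tool pointing down it reaches from about 275 to 975 mm from the base axis. Payload 8.4 kg.
Tool frame: the origin (TCP) lies on the centre line of the jaws, within the pads' length; the fingertips stand 25 mm ahead of it and the grasp point (between the pads) lies 6 mm ahead of it; y points along the fingers, x is the direction in which the jaws open and shut, and the axes are right-handed (so a half turn about y gives the same grasp; the last joint's range is limited). The gripper opens to 92 mm and grips with 3 to 60 N. Pads are 20 mm wide; open, the fingers measure 128 mm over their backs; the gripper's body (75 mm by 189 mm) begins 69 mm behind the grasp point.
Start: joints at [1.156, 0.353, 1.633, -0, 1.155, -0.002], TCP at [250.734, 572.504, 239.583] pointing down, gripper open.
Joint ranges: [-2.63, 2.63], [-0.92, 2.1], [0.06, 2.66], [-1.3, 4.44], [0, 2.69], [-3.02, 3.02]. Speed limits (rad/s): [2.22, 2.22, 2.79, 3.14, 3.14, 3.14].

### API

Orientations are given as [roll, pitch, yaw] about the fixed x, y, z axes, in that order (R = Rz(yaw) Ry(pitch) Rx(roll)).
In Python, from rig import arm gives the robot as it stands. The module is installed in compiled form; this text tells all that it offers.
- The arm moves only by the shell command python3 -m handwheel 'ROWS' [FORCE]. ROWS is a JSON object of lists of equal length, an entry for each row: "grip": the gripper command: -1 is shut, 1 is fully open, values between are in proportion; "slide": the shift along the tool's x, y, z in cm, a list of three; "roll": the turn about the tool's y in degrees. In form: {"grip": [grip, ...], "slide": [[tx, ty, tz], ...], "roll": [roll, ...]}. A call has 1 to 5 rows; each row shifts and turns the commanded pose from where the row before left it, along the tool's axes as they then stand; what a row does not reach is not made up. A row lasts 1/12 s, in which the tool goes at most 41.7 mm and 7.16 degrees, less where a joint would pass 70% of its speed; a pose out of reach is approached as far as the arm can. A call with a gripper value outside its range is refused whole. The fingers move at their own pace and stop on an object; FORCE is the grip in N (left out, the last holds). Time passes only in rows, so rows that do not move let the fingers close. It gives the time, the measured TCP pose, the force and the opening at its end, in the units of the state.
- arm.get_obs(): the state, without advancing time (a new reading comes with each control period).
- arm.read_camera(name): name is "scene" or "top" or "wrist"; returns (picture, depth): 384x512x3 uint8, blue, green, red; 384x512 float32, mm along the optical axis (not along the pixel's ray), 0 where there is no reading.
- arm.get_calibration(name): a dict with "fx", "fy", "cx", "cy" (pixels), "world_from_camera" (4x4, takes a point from camera to world coordinates). Camera axes: x right, y up, looking along -z (the intrinsics and any distortion apply to the point x, -y, -z); pixel columns grow to the right and rows downward; lengths in mm; the calibration is good to about 2 mm. A picture is of the moment at which its call begins: read the wrist's pose just before it. get_calibration takes no time and is no camera call; for the wrist camera it gives the pose at the moment of the call.
- arm.job_done(): hands the job in, once; it reports no verdict.
Trained networks look in the newest picture that a camera, given by its name, has taken for a name from the list of things; names that differ only in an ending like _2 or _b are one class to them, and where a whole thing is asked for, a point or a joint stands for the part that bears it (a point fixed in the world has none). Each returns a list of dicts, best first, with "score" (0 to 1); they miss things now and then, are a little off and sometimes report something else, mostly with a low value. They report only what shows in the picture. A call takes as long as a camera call. They do not tell look-alikes from the thing itself.
- arm.masks_of(camera, name): "pixels" (384x512 bool, what is visible of it) and "centre" ([column, row] in pixels, amid what is visible of it).
The state is a dict: "time_s": time; "q": joint angles; "joint_velocities": joint speeds; "joint_torque": joint torques, N m; "eef_pos": TCP position; "ee_rot": TCP orientation; "force": force on the tool from outside, world axes, zero at the start; "torque": the same for the moment, N m; "width": finger opening in mm.
Only numpy, scipy, OpenCV 4.12 (cv2) and the standard library are available. Lean on these libraries where they do the work, as an engineer would, in place of code of your own. Each camera call takes 0.05 s, during which the arm holds its last target.

## Working session

There is one attempt and no reset: what is moved stays moved. The work goes in short steps, Python scripts to look and compute and a shell command to move; the robot and the scene stay as the last step left them, time stands still between calls to the robot, and variables do not carry over. Pictures are saved under pics/ and viewed, and the job is handed in when it is done.

```bash
mkdir -p pics; ls; python3 - <<'E'
from rig import arm
import cv2,numpy as np
o=arm.get_obs()
for k,v in o.items(): print(k,np.round(v,3).tolist())
for n in ["scene","top","wrist"]:
    p,d=arm.read_camera(n); cv2.imwrite(f"pics/{n}0.png",p); np.save(f"pics/{n}0.npy",d)
    c=arm.get_calibration(n); print(n,{k:np.round(v,3).tolist() for k,v in c.items()})
E
```

```text
pics
time_s 0.0
q [1.156, 0.354, 1.634, 0.0, 1.155, -0.002]
joint_velocities [0.0, -0.001, 0.001, -0.001, -0.0, -0.001]
joint_torque [0.001, -59.383, -33.421, 0.07, 0.024, -0.0]
eef_pos [250.551, 572.091, 238.87]
ee_rot [-1.571, 0.001, 1.158]
force [0.248, -0.296, 0.024]
torque [0.018, 0.011, -0.013]
width 92.275
scene {'fx': 453.335, 'fy': 453.335, 'cx': 260.221, 'cy': 195.235, 'world_from_camera': [[0.88, -0.384, 0.28, 912.825], [0.475, 0.714, -0.515, -586.855], [-0.002, 0.586, 0.811, 1087.089], [0.0, 0.0, 0.0, 1.0]]}
top {'fx': 372.285, 'fy': 372.285, 'cx': 252.511, 'cy': 192.757, 'world_from_camera': [[-0.006, 0.994, -0.109, 447.07], [-1.0, -0.008, -0.02, 24.669], [-0.02, 0.109, 0.994, 1091.166], [0.0, 0.0, 0.0, 1.0]]}
wrist {'fx': 310.706, 'fy': 310.706, 'cx': 258.483, 'cy': 189.34, 'world_from_camera': [[0.401, -0.876, -0.267, 174.27], [0.916, 0.384, 0.118, 606.602], [-0.001, -0.291, 0.957, 384.934], [0.0, 0.0, 0.0, 1.0]]}
```

View pics/top0.png

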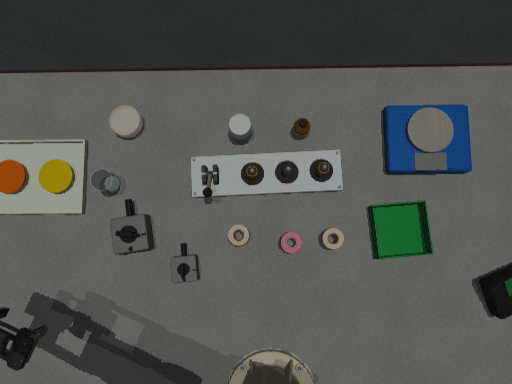

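View pics/scene0.png

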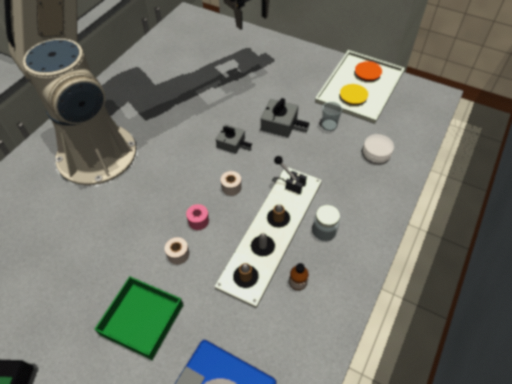

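View pics/wrist0.png

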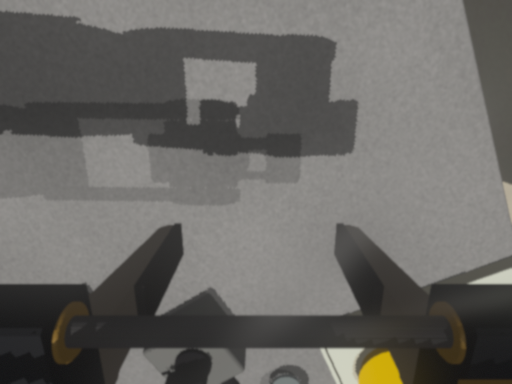

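```bash
python3 - <<'E'
import cv2,numpy as np
p=cv2.imread("pics/top0.png"); 
a=cv2.resize(p[140:290,80:230],(600,600),interpolation=cv2.INTER_CUBIC); b=p[140:270,180:350]
cv2.imwrite("pics/cropA.png",cv2.convertScaleAbs(a,alpha=1.8)); cv2.imwrite("pics/cropB.png",cv2.convertScaleAbs(cv2.resize(b,None,fx=4.5,fy=4.5,interpolation=cv2.INTER_CUBIC),alpha=1.6))
s=cv2.imread("pics/scene0.png")
cv2.imwrite("pics/cropC.png",cv2.convertScaleAbs(cv2.resize(s[80:310,210:350],None,fx=2.6*1.5/1.5,fy=2.6,interpolation=cv2.INTER_CUBIC),alpha=1.5))
E
```

```text
(no output)
```

View pics/cropA.png

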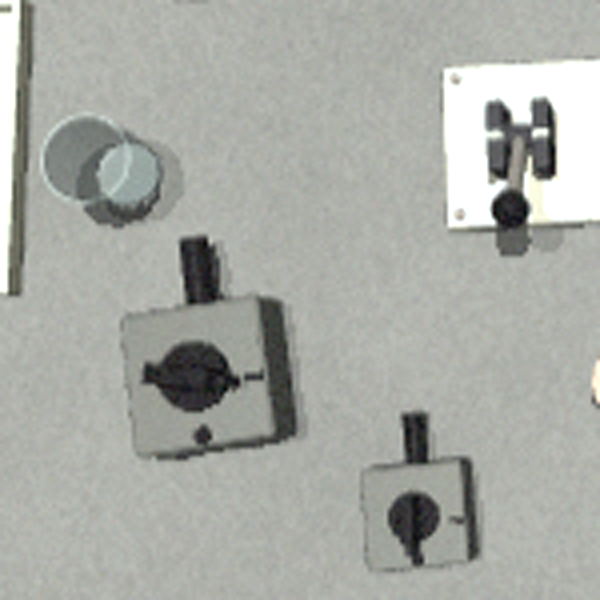

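View pics/cropB.png

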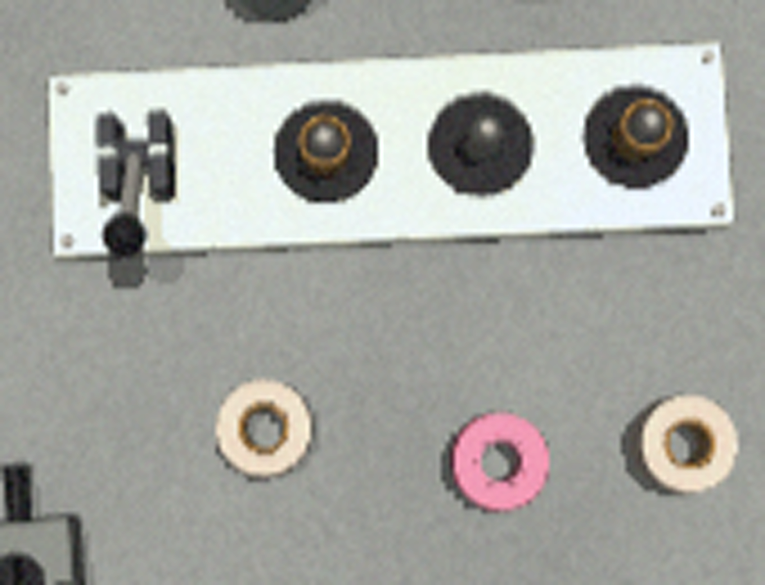

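View pics/cropC.png

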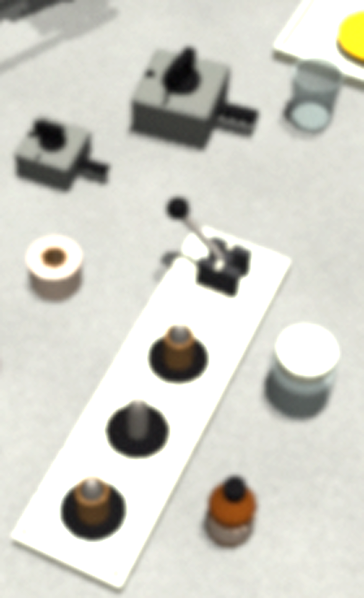

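```bash
cat > h.py <<'E'
from rig import arm
import cv2,numpy as np
def snap(n,tag=None):
    c=arm.get_calibration(n); p,d=arm.read_camera(n)
    if tag: cv2.imwrite(f"pics/{tag}.png",p)
    return p,d,c
def pts(d,c):
    v,u=np.mgrid[:d.shape[0],:d.shape[1]]
    P=np.stack([(u-c["cx"])/c["fx"]*d,-(v-c["cy"])/c["fy"]*d,-d,np.ones_like(d)],-1)
    return (P@np.array(c["world_from_camera"]).T)[...,:3]
def onplane(uv,z,c):
    uv=np.atleast_2d(np.asarray(uv,float)); T=np.array(c["world_from_camera"])
    r=np.stack([(uv[:,0]-c["cx"])/c["fx"],-(uv[:,1]-c["cy"])/c["fy"],-np.ones(len(uv))],-1)@T[:3,:3].T
    o=T[:3,3]; return o+r*((z-o[2])/r[:,2])[:,None]
def proj(P,c):
    T=np.linalg.inv(np.array(c["world_from_camera"])); P=np.atleast_2d(P)
    q=P@T[:3,:3].T+T[:3,3]; return np.stack([c["cx"]+c["fx"]*q[:,0]/-q[:,2],c["cy"]-c["fy"]*q[:,1]/-q[:,2]],-1)
def circ(uv,z,c):
    "least squares circle of plane points"
    q=onplane(uv,z,c)[:,:2]; A=np.c_[2*q,np.ones(len(q))]
    s=np.linalg.lstsq(A,(q**2).sum(1),rcond=None)[0]; return s[:2],np.sqrt(s[2]+s[:2]@s[:2])
def blobs(m,amin=30):
    n,l,s,ce=cv2.connectedComponentsWithStats(m.astype(np.uint8))
    return [(l==i,s[i],ce[i]) for i in range(1,n) if s[i][4]>=amin]
E
python3 - <<'E'
from h import *
for n in ["top","scene"]:
    p,d,c=snap(n); P=pts(d,c); p=p.astype(int)
    ben=P[...,2][200:300,230:300] if n=="top" else P[...,2][100:200,100:200]
    print(n,"bench z",np.median(ben))
    # white-ish stand
    for name in ["stand","roll1","core1","tray","isolator_box","isolator","lever_knob","jar","beaker","reagent"]:
        r=arm.masks_of(n,name)
        for k in r[:4]:
            m=k["pixels"]; q=P[m]; q=q[q[:,2]>4]
            if len(q)<5: continue
            zt=np.percentile(q[:,2],90); t=q[q[:,2]>zt-8]
            print(name,round(k["score"],2),np.round(k["centre"]).tolist(),"n",m.sum(),"z90 %.0f"%zt,"top mid",np.round((t[:,:2].min(0)+t[:,:2].max(0))/2,1),"ext",np.round(np.ptp(t[:,:2],axis=0)))
E
```

```text
top bench z 0.3712710368261014
stand 0.65 [266.0, 173.0] n 6009 z90 25 top mid [568.1   6.3] ext [242. 439.]
roll1 0.72 [294.0, 237.0] n 287 z90 48 top mid [424.4 -32.3] ext [ 52. 114.]
roll1 0.67 [335.0, 234.0] n 382 z90 48 top mid [ 434.8 -176.4] ext [53. 59.]
roll1 0.64 [238.0, 232.0] n 295 z90 48 top mid [445.9  69.6] ext [56. 90.]
core1 0.48 [251.0, 177.0] n 31 z90 65 top mid [612.1  46.1] ext [12. 23.]
core1 0.38 [320.0, 173.0] n 43 z90 65 top mid [ 620.4 -150. ] ext [14. 25.]
tray 0.65 [400.0, 229.0] n 3128 z90 44 top mid [ 458.9 -211.2] ext [157. 472.]
isolator_box 0.88 [182.0, 268.0] n 798 z90 50 top mid [380.8 150.8] ext [133. 252.]
isolator_box 0.74 [133.0, 229.0] n 1618 z90 67 top mid [449.3 233.6] ext [107. 418.]
isolator 0.67 [126.0, 234.0] n 228 z90 100 top mid [449.  216.7] ext [ 13. 384.]
lever_knob 0.53 [210.0, 184.0] n 132 z90 124 top mid [559.  165.1] ext [22. 19.]
jar 0.97 [241.0, 131.0] n 540 z90 87 top mid [613.1  66.9] ext [332.  84.]
jar 0.7 [131.0, 230.0] n 1555 z90 67 top mid [450.6 233.6] ext [104. 418.]
jar 0.52 [208.0, 189.0] n 143 z90 123 top mid [558. 
[... 789 characters left out ...]
40.0] n 627 z90 55 top mid [352.9 226.5] ext [41. 38.]
isolator_box 0.6 [281.0, 123.0] n 1198 z90 71 top mid [669.1 -87.3] ext [487. 999.]
isolator 0.66 [232.0, 135.0] n 117 z90 71 top mid [354.8 238.5] ext [35. 14.]
lever_knob 0.69 [286.0, 167.0] n 144 z90 121 top mid [ 733.2 -209.4] ext [359. 755.]
lever_knob 0.25 [267.0, 236.0] n 6172 z90 48 top mid [ 731.8 -199. ] ext [362. 776.]
jar 0.72 [330.0, 226.0] n 779 z90 85 top mid [ 818.6 -237.5] ext [188. 699.]
jar 0.21 [268.0, 239.0] n 6221 z90 49 top mid [ 731.8 -199. ] ext [362. 776.]
beaker 0.7 [330.0, 117.0] n 505 z90 76 top mid [743.2 -44.5] ext [ 339. 1085.]
reagent 0.6 [298.0, 278.0] n 411 z90 88 top mid [ 829.1 -336.4] ext [167. 501.]
```

```bash
python3 - <<'E'
from h import *
p,d,c=snap("top"); P=pts(d,c); ok=(d>200)
f=p.astype(float); b,g,r=f[...,0],f[...,1],f[...,2]
Z=np.where(ok,P[...,2],-1)
# box & handle
def desc(m,z):
    uv=np.argwhere(m)[:,::-1]; 
    h=cv2.convexHull(uv.astype(np.int32)); q=onplane(h[:,0],z,c)[:,:2].astype(np.float32)
    return cv2.minAreaRect(q)
reg=np.zeros_like(ok); reg[195:265,100:160]=1
m=reg&(Z>55)&(Z<110); print("box",[np.round(x,1) for x in desc(m,60)],m.sum())
m=reg&(Z>88)&(Z<108); print("handle",[np.round(x,1) for x in desc(m,100)],m.sum())
uv=np.argwhere(m)[:,::-1]; q=onplane(uv,100,c)[:,:2]; print("centroid",q.mean(0)); u,s,vt=np.linalg.svd(q-q.mean(0)); print("dir",vt[0],"deg",np.degrees(np.arctan2(vt[0][1],vt[0][0])))
pp=(q-q.mean(0))@vt[0]; ww=(q-q.mean(0))@vt[1]
for k in range(-32,34,4):
    s=(pp>=k)&(pp<k+4); 
    if s.any(): print(k,s.sum(),np.round([ww[s].min(),ww[s].max()],1))
# stand
reg[:]=0; reg[145:205,185:350]=1
m=reg&(np.minimum(np.minimum(r,g),b)>115)&(Z<30); print("stand",[np.round(x,1) for x in desc(m,20)],m.sum())
# rolls
for (u0,v0) in [(238,235),(290,242),(333,238)]:
    reg[:]=0; reg[v0-18:v0+18,u0-18:u0+18]=1
    m=reg&(Z>25)&(Z<60); ct,_=cv2.findContours(m.astype(np.uint8),0,1); k=max(ct,key=len)[:,0]
    print("roll",circ(k,45,c), np.median(Z[m]))
# cores
for (u0,v0) in [(253,173),(287,172),(321,169)]:
    reg[:]=0; reg[v0-14:v0+14,u0-14:u0+14]=1
    m=reg&(r-b>25)&(Z>40); q=onplane(np.argwhere(m)[:,::-1],65,c); 
    print("core",m.sum(), circ(np.argwhere(m)[:,::-1],65,c) if m.sum()>5 else None)
    m=reg&(Z>72); q=P[m]; print("  spindle top",m.sum(),q.mean(0) if m.sum() else None)
# knob
reg[:]=0; reg[150:205,190:230]=1
m=reg&(Z>60); q=P[m]; print("knob area z max",q[:,2].max()); 
m=reg&(Z>95);k=P[m];print("knob",m.sum(),k.mean(0),k.min(0),k.max(0)); print(np.round(onplane(np.argwhere(m)[:,::-1].mean(0),110,c)))
# tray
m=(g>80)&(g-r>40)&(g-b>40); 
for mm,s,ce in blobs(m,300):
    print("tray",ce,[np.round(x,1) for x in desc(mm,45)])
for nm,(u0,v0),R,zt in [("jar",(240,127),16,85),("beaker",(101,179),14,80),("reagent",(301,127),12,90)]:
    reg[:]=0; reg[v0-R:v0+R,u0-R:u0+R]=1; m=reg&(Z>zt-12)&(Z<zt+12); print(nm,m.sum(),P[m].mean(0) if m.sum() else None)
E
```

```text
box [array([449.4, 387.9]), array([99. , 99.6]), np.float64(8.6)] 1251
handle [array([449. , 382.2]), array([54.1, 13.3]), np.float64(89.7)] 99
centroid [448.92725981 384.55385246]
dir [-0.08831948 -0.9960922 ] deg -95.06693559106894
-28 4 [-3.3  4.6]
-24 6 [-5.9  4.8]
-20 9 [-5.5  5.3]
-16 6 [-5.3  5.5]
-12 9 [-4.8  5.9]
-8 6 [-7.   6.2]
-4 10 [-6.8  6.6]
0 8 [-6.6  6.8]
4 9 [-6.1  7. ]
8 7 [-5.9  4.9]
12 8 [-5.4  5.3]
16 7 [-5.2  5.5]
20 5 [-2.2  5.7]
24 3 [-1.9  0.9]
28 2 [-1.5  1.1]
stand [array([623.1,   6.8]), array([118. , 437.2]), np.float64(2.3)] 4261
roll (array([444.77590456,  86.26323768]), np.float64(28.475197186696455)) 44.894006778064295
roll (array([423.21387802, -60.0593455 ]), np.float64(28.627292075082273)) 45.09416832138709
roll (array([ 433.63106354, -175.40621282]), np.float64(29.110579314625426)) 45.001478929736095
core 49 (array([620.32245413,  46.88730522]), np.float64(14.429755028534212))
  spindle top 34 [620.79450269  47.16098692  78.13749363]
core 0 None
  spindle top 33 [625.00178946 -52.20440493  77.80702893]
core 46 (array([ 628.52983367, -152.12122554]), np.float64(14.30604069838296))
  spindle top 35 [ 628.48390301 -152.06776039   77.85750743]
knob area z max 126.81021084460133
knob 84 [559.06790632 163.71786212 118.02575732] [546.18080823 153.03474978  95.62543059] [580.77806347 174.96003984 126.81021084]
[[560. 165. 110.]]
tray [397.53466729 229.62959516] [array([ 455.8, -356.9]), array([135.9, 123.8]), np.float64(4.5)]
jar 387 [748.4803035   79.5115691   84.49405986]
beaker 152 [600.30914301 467.77027598  76.06932814]
reagent 60 [751.36130767 -95.43871451  89.06358935]
```

```bash
python3 -m handwheel '{"grip":[1,1,1,1,1],"slide":[[0,0,0],[0,0,0],[0,0,0],[0,0,0],[0,0,0]],"roll":[7,7,7,7,7]}' 30;  python3 -m handwheel '{"grip":[1,1,1,1,1],"slide":[[0,0,0],[0,0,0],[0,0,0],[0,0,0],[0,0,0]],"roll":[7,7,7,7,6]}'
```

```text
time_s: 1.72
eef_pos: [250.7, 572.5, 239.6]
ee_rot: [-1.571, 0.0, 0.541]
force: [0.2, -0.2, -0.8]
width: 91.8
time_s: 2.13
eef_pos: [250.7, 572.5, 239.6]
ee_rot: [-1.571, 0.0, -0.053]
force: [0.1, -1.1, 0.4]
width: 92.0
```

```bash
cat >> h.py <<'E'
def go(x,y,z,rows=None):
    "tool-frame slide (cm) to TCP target"
    from scipy.spatial.transform import Rotation as R
    o=arm.get_obs(); Rm=R.from_euler("xyz",o["ee_rot"]).as_matrix()
    dl=Rm.T@(np.array([x,y,z])-o["eef_pos"])/10
    n=int(np.ceil(np.linalg.norm(dl)/4.1)); rows=rows or n
    print("total cm",np.round(dl,2),"rows",rows,"per row",np.round(dl/rows,3))
E
python3 -m handwheel '{"grip":[1,1,1,1,1],"slide":[[2.97,0,-2.48],[2.97,0,-2.48],[2.97,0,-2.48],[2.97,0,-2.48],[2.97,0,-2.48]],"roll":[0,0,0,0,0]}' 
python3 -m handwheel '{"grip":[1,1,1],"slide":[[2.97,0,-2.48],[2.97,0,-2.48],[0,2,0]],"roll":[0,0,0]}' 
python3 - <<'E'
from h import *
p,d,c=snap("wrist","w1"); print(np.round(proj([[449.4,387.9,100],[449.4,387.9,60]],c)))
go(449.4,387.9,96)
E
```

```text
time_s: 2.55
eef_pos: [394.3, 440.5, 239.7]
ee_rot: [-1.571, -0.0, -0.046]
force: [-0.7, 0.7, -0.3]
width: 92.2
time_s: 2.8
eef_pos: [456.4, 386.8, 223.0]
ee_rot: [-1.568, -0.007, -0.05]
force: [0.9, 1.4, 0.2]
width: 91.9
[[251. 191.]
 [251. 180.]]
total cm [-0.3  12.11  0.12] rows 3 per row [-0.098  4.036  0.041]
```

View pics/w1.png

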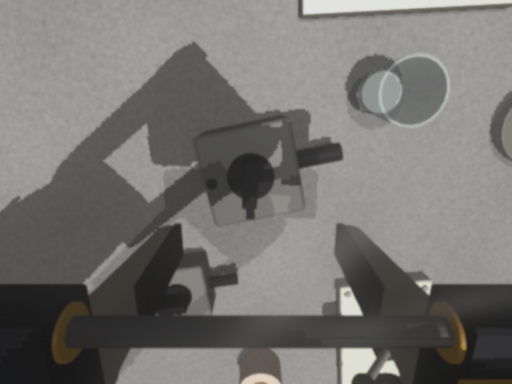

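```bash
python3 - <<'E'
from h import *
p,d,c=snap("wrist"); P=pts(d,c); Z=np.where(d>50,P[...,2],-1)
reg=np.zeros(d.shape,bool); reg[140:230,200:300]=1
m=reg&(Z>90)&(Z<110); q=P[m][:,:2]; print(m.sum(),q.mean(0)); u,s,vt=np.linalg.svd(q-q.mean(0)); print(np.degrees(np.arctan2(*vt[0][::-1])),cv2.minAreaRect(q.astype(np.float32)))
m=reg&(Z>52)&(Z<66);
print("box",cv2.minAreaRect(P[m][:,:2].astype(np.float32)))
print(arm.get_obs()["ee_rot"]); go(449.4,387.9,96)
E
```

```text
840 [448.68365753 391.58641004]
-95.36000843058699 ((448.2693176269531, 387.06341552734375), (54.567054748535156, 13.965641975402832), 84.62884521484375)
box ((443.49737548828125, 383.6746520996094), (93.3945083618164, 98.18916320800781), 89.1684341430664)
[-1.5731945   0.00266331 -0.04928776]
total cm [-0.07 12.15  0.08] rows 3 per row [-0.024  4.05   0.026]
```

```bash
python3 -m handwheel '{"grip":[1,1,1,1,1],"slide":[[0,3.0,0.12],[0,3.0,0.12],[0,3.0,0],[0,3.15,0],[0,0,0]],"roll":[2.5,0,0,0,0]}'; python3 - <<'E'
from h import *
snap("scene","s2")
s=cv2.imread("pics/s2.png"); cv2.imwrite("pics/s2c.png",cv2.resize(s[50:200,200:360],None,fx=4,fy=4))
go(449.0,389.3,96)
E
```

```text
time_s: 3.32
eef_pos: [446.9, 390.4, 93.2]
ee_rot: [-1.577, 0.006, -0.089]
force: [-0.7, -0.2, 0.1]
width: 92.1
total cm [ 0.11 -0.   -0.19] rows 1 per row [ 0.111 -0.005 -0.188]
```

View pics/s2c.png

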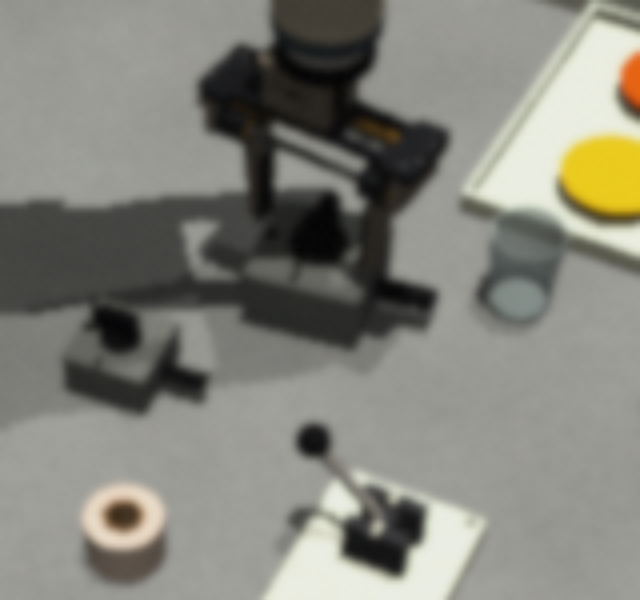

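```bash
python3 -m handwheel '{"grip":[1,-1,-1,-1,-1],"slide":[[0.1,0,-0.1],[0,0,0],[0,0,0],[0,0,0],[0,0,0]],"roll":[0,0,0,0,0]}' 30;python3 -m handwheel '{"grip":[-1,-1,-1,-1,-1],"slide":[[0,0,0],[0,0,0],[0,0,0],[0,0,0],[0,0,0]],"roll":[0,0,0,0,0]}' 30; 
```

```text
time_s: 3.78
eef_pos: [452.0, 391.2, 99.4]
ee_rot: [-1.569, -0.001, -0.09]
force: [0.1, 0.6, -0.1]
width: 67.8
time_s: 4.2
eef_pos: [451.4, 390.7, 98.0]
ee_rot: [-1.571, 0.0, -0.09]
force: [-0.8, 0.1, -0.9]
width: 33.5
```

```bash
python3 -m handwheel '{"grip":[-1,-1,-1,-1,-1],"slide":[[-0.2,0.2,-0.1],[0,0,0],[0,0,0],[0,0,0],[0,0,0]],"roll":[0,0,0,0,0]}' 30
```

```text
time_s: 4.62
eef_pos: [449.3, 389.8, 95.8]
ee_rot: [-1.571, 0.0, -0.09]
force: [0.9, -0.8, -2.8]
width: 13.9
```

Gripped at 13.9 mm. Turn clockwise about 80°.

```bash
for i in 1; do python3 -m handwheel '{"grip":[-1,-1,-1,-1,-1],"slide":[[0,0,0],[0,0,0],[0,0,0],[0,0,0],[0,0,0]],"roll":[5,5,5,5,5]}' 45; python3 -m handwheel '{"grip":[-1,-1,-1,-1,-1],"slide":[[0,0,0],[0,0,0],[0,0,0],[0,0,0],[0,0,0]],"roll":[5,5,5,5,5]}'; done
```

```text
time_s: 5.03
eef_pos: [448.8, 389.9, 95.8]
ee_rot: [-1.572, 0.001, -0.53]
force: [-2.0, 0.9, -1.2]
width: 13.5
time_s: 5.45
eef_pos: [448.4, 390.3, 95.8]
ee_rot: [-1.572, 0.001, -0.967]
force: [-3.8, 3.1, -1.7]
width: 13.8
```

```bash
python3 -m handwheel '{"grip":[-1,-1,-1,-1,-1],"slide":[[0,0,0],[0,0,0],[0,0,0],[0,0,0],[0,0,0]],"roll":[5,5,5,5,5]}'; python3 -m handwheel '{"grip":[-1,-1,-1],"slide":[[0,0,0],[0,0,0],[0,0,0]],"roll":[1,1,0]}' ; python3 - <<'E'
from rig import arm
print(arm.get_obs()["torque"],arm.get_obs()["ee_rot"])
E
```

```text
time_s: 5.87
eef_pos: [448.2, 390.8, 95.8]
ee_rot: [-1.572, 0.001, -1.404]
force: [-4.9, 5.7, -2.8]
width: 13.8
time_s: 6.12
eef_pos: [448.2, 390.8, 95.9]
ee_rot: [-1.572, 0.001, -1.434]
force: [-4.2, 5.5, -2.4]
width: 13.8
[1.00972034 1.09400699 0.55842322] [-1.57233951e+00  1.09453759e-03 -1.43443497e+00]
```

```bash
python3 -m handwheel '{"grip":[1,1,1,1,1],"slide":[[0,0,0],[0,0,0],[0,0,0],[0,0,0],[0,0,0]],"roll":[0,0,0,0,0]}'; python3 -m handwheel '{"grip":[1,1,1,1,1],"slide":[[0,-1,0],[0,-3,0],[0,-4,0],[0,-4,0],[0,-4,0]],"roll":[0,0,0,0,0]}'; python3 -m handwheel '{"grip":[1,1],"slide":[[0,0,0],[0,0,0]],"roll":[0,0]}';python3 - <<'E'
from h import *
p,d,c=snap("wrist","w3")
P=pts(d,c); Z=np.where(d>50,P[...,2],-1)
H=(Z>92)&(Z<108)
for m,s,ce in blobs(H,100):
    q=P[m][:,:2]; u,sv,vt=np.linalg.svd(q-q.mean(0)); print(s,ce,np.degrees(np.arctan2(*vt[0][::-1])),cv2.minAreaRect(q.astype(np.float32)))
E
```

```text
time_s: 6.53
eef_pos: [449.6, 389.9, 96.2]
ee_rot: [-1.571, 0.0, -1.434]
force: [-0.0, -1.0, 0.1]
width: 45.0
time_s: 6.95
eef_pos: [449.1, 389.6, 258.6]
ee_rot: [-1.571, -0.0, -1.434]
force: [1.2, 0.6, -0.5]
width: 78.1
time_s: 7.12
eef_pos: [450.6, 390.9, 259.6]
ee_rot: [-1.566, 0.003, -1.434]
force: [-0.9, 0.3, -1.2]
width: 91.0
[505  74   7  24 101] [508.66336634  84.35643564] 172.14034875216873 ((572.4622192382812, 172.547607421875), (4.737158298492432, 23.08490753173828), 77.85726928710938)
[252 159  14  52 631] [258.65293185 181.68621236] -171.27305735241683 ((443.6612854003906, 391.65472412109375), (54.29735565185547, 13.398296356201172), 8.143138885498047)
```

View pics/w3.png

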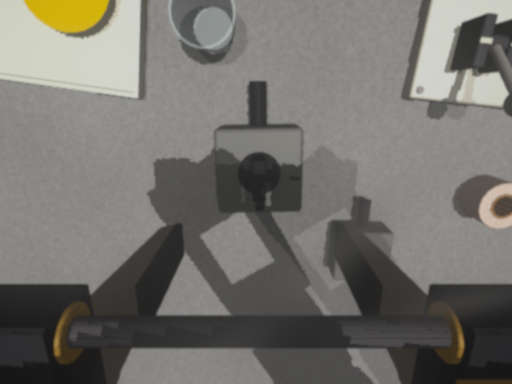

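```bash
python3 -m handwheel '{"grip":[1,1,1,1,1],"slide":[[0,0,0],[0,0,0],[0,0,0],[0,0,0],[0,0,0]],"roll":[-7,-7,-7,-7,-7]}' >/dev/null;  python3 -m handwheel '{"grip":[1,1,1,1,1],"slide":[[0,0,0],[0,0,0],[0,0,0],[0,0,0],[0,0,0]],"roll":[-7,-7,-7,-7,-7]}';python3 -m handwheel '{"grip":[1,1,1],"slide":[[0,0,0],[0,0,0],[0,0,0]],"roll":[-7,-7,0]}'; python3 -c "
from h import *
go(620.7,46.9,190)"
```

```text
time_s: 8.0
eef_pos: [448.5, 389.1, 254.0]
ee_rot: [-1.574, 0.002, -0.206]
force: [0.5, -0.0, -0.0]
width: 91.7
time_s: 8.25
eef_pos: [448.5, 389.2, 254.1]
ee_rot: [-1.573, 0.003, 0.038]
force: [-0.6, 0.1, -0.5]
width: 91.8
total cm [ 15.93   6.45 -34.84] rows 10 per row [ 1.593  0.645 -3.484]
```

```bash
python3 -m handwheel '{"grip":[1,1,1,1,1],"slide":[[1.6,0.645,-3.48],[1.6,0.645,-3.48],[1.6,0.645,-3.48],[1.6,0.645,-3.48],[1.6,0.645,-3.48]],"roll":[0,0,0,0,0]}' >/dev/null;  python3 -m handwheel '{"grip":[1,1,1,1,1],"slide":[[1.6,0.645,-3.48],[1.6,0.645,-3.48],[1.6,0.645,-3.48],[1.6,0.645,-3.48],[1.6,0.645,-3.48]],"roll":[0,0,0,0,0]}';python3 -m handwheel '{"grip":[1,1],"slide":[[0,0,0],[0,0,0]],"roll":[0,0]}'; python3 - <<'E'
from h import *
p,d,c=snap("wrist","w4"); f=p.astype(int)
P=pts(d,c); Z=np.where(d>50,P[...,2],-1)
for zl,zh in [(70,90),(55,70)]:
  for m,s,ce in blobs((Z>zl)&(Z<zh),60):
    q=P[m]; print(zl,s,ce,q.mean(0))
go(620.7,46.9,51)
E
```

```text
time_s: 9.08
eef_pos: [620.2, 45.3, 190.0]
ee_rot: [-1.571, 0.002, 0.027]
force: [0.1, 0.5, 0.3]
width: 92.0
time_s: 9.25
eef_pos: [620.0, 45.4, 189.8]
ee_rot: [-1.571, 0.003, 0.025]
force: [-0.5, -0.0, -0.6]
width: 91.6
70 [209  31  37  18 411] [228.55231144  40.45742092] [593.67987793 167.47510225  80.31304313]
70 [ 377  120   81   75 4721] [416.84685448 156.84473628] [747.2918416   83.69191953  84.96948669]
70 [250 178  23  22 405] [261.05185185 188.5037037 ] [621.12692999  51.23094042  77.02255676]
70 [252 276  21  21 316] [262.3164557  286.00316456] [625.04816685 -46.72839344  76.83873476]
70 [254 358  20  21 280] [263.43928571 367.44642857] [ 629.10020886 -146.2640114    76.54848895]
55 [ 228   12   63   62 2674] [258.6802543   41.59536275] [616.02714307 169.74351426  62.05519131]
55 [366 114  64  75 932] [384.16738197 142.93454936] [728.95473637  90.76993804  60.27661232]
55 [244 168  35  36 519] [261.10404624 183.36030829] [621.20700673  52.09231607  63.95438788]
55 [252 268  21  17 158] [262.17721519 274.27848101] [624.9103918  -42.79633932  62.70752176]
55 [249 349  29  23 389] [263.11311054 356.46786632] [ 628.82360732 -144.19690804   64.29042963]
total cm [1.400e-01 1.392e+01 1.000e-02] rows 4 per row [3.500e-02 3.481e+00 2.000e-03]
```

View pics/w4.png

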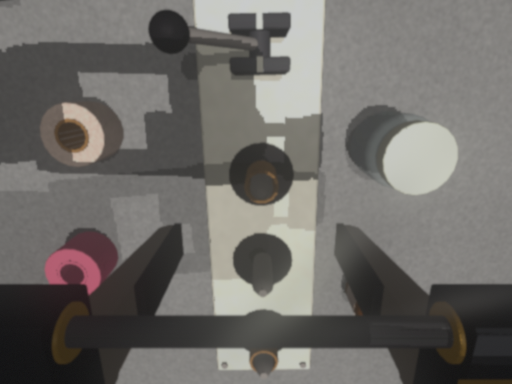

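```bash
python3 - <<'E'
from h import *
for n in ["scene","top"]:
    p,d,c=snap(n,"x_"+n); P=pts(d,c); Z=np.where(d>50,P[...,2],-1)
    # known world feature prediction
    for nm,X in [("sp2top",[625,-53,82]),("sp1top",[629.3,-152.5,82]),("roll",[433.6,-175.4,45]),("box",[449.3,388.5,60])]:
        u,v=proj(X,c)[0]; m=np.zeros(d.shape,bool); m[int(v)-10:int(v)+11,int(u)-10:int(u)+11]=1
        if "sp" in nm: m&=(Z>70)&(Z<90); print(n,nm,m.sum(),P[m].mean(0) if m.any() else None, (P[m][:,:2].min(0)+P[m][:,:2].max(0))/2 if m.any() else None)
        elif nm=="roll":
            m=np.zeros(d.shape,bool); m[int(v)-20:int(v)+21,int(u)-20:int(u)+21]=1
            m&=(Z>41)&(Z<50); q=P[m][:,:2].astype(np.float32); print(n,nm,cv2.minEnclosingCircle(q))
        else:
            m=np.zeros(d.shape,bool); m[int(v)-28:int(v)+29,int(u)-28:int(u)+29]=1
            m&=(Z>55)&(Z<66); q=P[m][:,:2].astype(np.float32); print(n,nm,cv2.minAreaRect(q))
E
```

```text
scene sp2top 38 [630.58181994 -55.24902511  75.42192465] [629.69469418 -54.56627334]
scene sp1top 43 [ 634.56558315 -155.11662329   75.77191412] [ 633.54717421 -153.27320935]
scene roll ((437.6461486816406, -177.1449737548828), 31.253055572509766)
scene box ((412.87579345703125, 350.5335693359375), (9.610563278198242, 34.7720947265625), 28.05402183532715)
top sp2top 0 None None
top sp1top 44 [ 627.90180594 -151.880547     76.57013785] [ 628.4057521 -152.0774743]
top roll ((433.86614990234375, -176.80665588378906), 29.949270248413086)
top box ((449.3983459472656, 388.9375915527344), (99.33385467529297, 100.89118194580078), 8.341313362121582)
```

View pics/x_top.png

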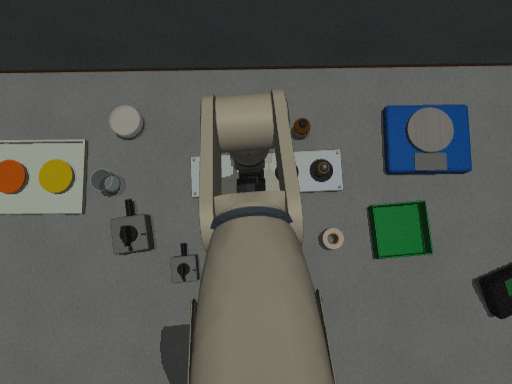

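```bash
python3 -m handwheel '{"grip":[1,1,1,1,1],"slide":[[0.1,3.4,0.2],[0,3.5,0.15],[0,3.5,0],[0,3.5,0],[0,0,0]],"roll":[0,0,0,0,0]}'; python3 -m handwheel '{"grip":[-1,-1,-1,-1,-1],"slide":[[0,0,0],[0,0,0],[0,0,0],[0,0,0],[0,0,0]],"roll":[0,0,0,0,0]}' 12;python3 -m handwheel '{"grip":[-1,-1,-1,-1,-1],"slide":[[0,0,0],[0,0,0],[0,0,0],[0,0,0],[0,0,0]],"roll":[0,0,0,0,0]}'
```

```text
time_s: 9.82
eef_pos: [618.3, 52.3, 47.7]
ee_rot: [-1.571, 0.006, 0.033]
force: [-1.6, 0.4, 0.6]
width: 91.9
time_s: 10.23
eef_pos: [622.2, 51.0, 54.3]
ee_rot: [-1.571, -0.002, 0.032]
force: [-0.1, 0.5, 0.2]
width: 61.1
time_s: 10.65
eef_pos: [621.4, 50.8, 52.6]
ee_rot: [-1.571, 0.0, 0.032]
force: [-0.8, -0.8, 1.3]
width: 31.1
```

```bash
python3 -m handwheel '{"grip":[-1,-1,-1,-1,-1],"slide":[[0,-1,0],[0,-2.5,0],[0,-3,0],[0,-3,0],[0,-2.5,0]],"roll":[0,0,0,0,0]}';python3 -m handwheel '{"grip":[-1,-1,-1],"slide":[[0,0,0],[0,0,0],[0,0,0]],"roll":[0,0,0]}'; python3 - <<'E'
from h import *
p,d,c=snap("top","t5"); f=p.astype(int); g=f[...,1]
m=(g>25)&(g>2*f[...,0])&(g>2*f[...,2]); m[:,:340]=0; m[:,450:]=0
P=pts(d,c)
for z0,z1 in [(-2,12),(36,52)]:
    q=P[m&(d>50)&(P[...,2]>z0)&(P[...,2]<z1)][:,:2].astype(np.float32); print(len(q),cv2.minAreaRect(q))
snap("scene","s5"); s=cv2.imread("pics/s5.png"); cv2.imwrite("pics/s5c.png",cv2.resize(s[90:320,190:350],None,fx=3,fy=2.6))
go(460,-357,160)
E
```

```text
time_s: 11.07
eef_pos: [621.6, 50.8, 175.2]
ee_rot: [-1.571, -0.001, 0.032]
force: [0.0, 0.6, -0.6]
width: 30.6
time_s: 11.32
eef_pos: [620.8, 50.8, 172.2]
ee_rot: [-1.571, 0.001, 0.032]
force: [0.5, 0.4, -1.2]
width: 31.0
2242 ((456.9093017578125, -368.05621337890625), (144.7006378173828, 149.83328247070312), 5.255178928375244)
261 ((457.0380859375, -368.4879150390625), (146.82908630371094, 150.8565216064453), 4.880948543548584)
total cm [-17.34   1.17 -40.24] rows 11 per row [-1.577  0.106 -3.658]
```

View pics/s5c.png

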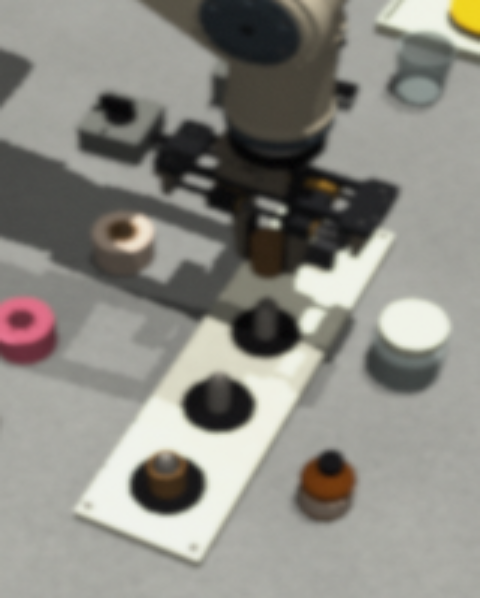

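```bash
python3 -c "
from h import *
go(457,-400,160)"; python3 -m handwheel '{"grip":[-1,-1,-1,-1,-1],"slide":[[-1.2,0,-3.5],[-1.5,0,-3.8],[-1.5,0,-3.8],[-1.5,0,-3.8],[-1.5,0,-3.8]],"roll":[0,0,0,0,0]}' >/dev/null; python3 -m handwheel '{"grip":[-1,-1,-1,-1,-1],"slide":[[-1.5,0,-3.8],[-1.5,0,-3.8],[-1.5,0,-3.8],[-1.5,0,-3.8],[-1.5,0,-3.8]],"roll":[0,0,0,0,0]}';python3 -m handwheel '{"grip":[-1,-1,-1,-1],"slide":[[-1.5,0,-3.8],[-1.2,0,-2],[0,0,0],[0,0,0]],"roll":[0,0,0,0]}';  python3 -c "
from h import *
go(457,-400,41)"; 
```

```text
total cm [-17.78   1.17 -44.52] rows 12 per row [-1.482  0.098 -3.71 ]
time_s: 12.25
eef_pos: [485.0, -332.0, 171.3]
ee_rot: [-1.569, 0.002, 0.032]
force: [0.5, 0.2, 0.5]
width: 30.9
time_s: 12.58
eef_pos: [460.3, -390.0, 171.2]
ee_rot: [-1.569, 0.002, 0.03]
force: [-0.2, 0.3, -0.3]
width: 31.1
total cm [-0.33 13.01 -1.01] rows 4 per row [-0.083  3.254 -0.252]
```

```bash
python3 -m handwheel '{"grip":[-1,-1,-1,-1,-1],"slide":[[-0.3,3,-0.5],[0,3,-0.5],[0,3,0],[0,3,0],[0,1,0]],"roll":[0,0,0,0,0]}'; python3 -m handwheel '{"grip":[-1,0,0,0,0],"slide":[[0,0,0],[0,0,0],[0,0,0],[0,0,0],[0,0,0]],"roll":[0,0,0,0,0]}';python3 -m handwheel '{"grip":[0,0,0,1,1],"slide":[[0,-2,0],[0,-4,0],[0,-4,0],[0,-3,0],[0,0,0]],"roll":[0,0,0,0,0]}'; python3 - <<'E'
from h import *
p,d,c=snap("wrist","w6"); go(629.5,-151.5,170)
E
```

```text
time_s: 13.0
eef_pos: [457.2, -396.3, 38.1]
ee_rot: [-1.566, 0.005, 0.034]
force: [-0.3, 0.4, -0.1]
width: 30.5
time_s: 13.42
eef_pos: [459.8, -400.2, 44.3]
ee_rot: [-1.573, -0.002, 0.032]
force: [0.6, 0.8, 0.4]
width: 45.8
time_s: 13.83
eef_pos: [461.8, -402.3, 180.5]
ee_rot: [-1.579, -0.008, 0.032]
force: [0.9, -1.1, -0.4]
width: 57.0
total cm [17.66  0.71 24.44] rows 8 per row [2.208 0.089 3.055]
```

View pics/w6.png

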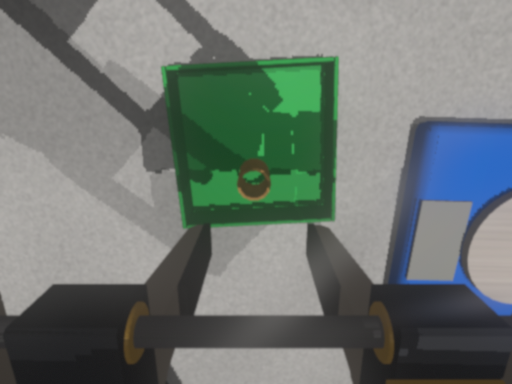

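```bash
python3 -m handwheel '{"grip":[1,1,1,1,1],"slide":[[2.2,0,3],[2.2,0,3.05],[2.2,0,3.05],[2.2,0,3.05],[2.2,0,3.05]],"roll":[0,0,0,0,0]}' >/dev/null; python3 -m handwheel '{"grip":[1,1,1,1,1],"slide":[[2.2,0,3.05],[2.2,0,3.05],[2.2,0,3.05],[0,0,0],[0,0,0]],"roll":[0,0,0,0,0]}'; python3 -c "
from h import *
go(629.5,-151.5,52)"
```

```text
time_s: 14.72
eef_pos: [627.1, -148.8, 171.7]
ee_rot: [-1.571, 0.001, 0.035]
force: [0.1, -0.1, 0.2]
width: 91.9
total cm [ 0.24 11.97 -0.28] rows 3 per row [ 0.079  3.989 -0.094]
```

```bash
python3 -m handwheel '{"grip":[1,1,1,1,1],"slide":[[0.2,3,-0.1],[0,3,0],[0,3,0],[0,2.9,0],[0,0,0]],"roll":[0,0,0,0,0]}'; python3 -m handwheel '{"grip":[-1,-1,-1,-1,-1],"slide":[[0,0,0],[0,0,0],[0,0,0],[0,0,0],[0,0,0]],"roll":[0,0,0,0,0]}' 12;python3 -m handwheel '{"grip":[-1,-1,-1,-1,-1],"slide":[[0,0,0],[0,0,0],[0,0,0],[0,0,0],[0,0,0]],"roll":[0,0,0,0,0]}';python3 -m handwheel '{"grip":[-1,-1,-1,-1,-1],"slide":[[0,-1,0],[0,-2.5,0],[0,-3,0],[0,-3,0],[0,-2.5,0]],"roll":[0,0,0,0,0]}'; python3 -c "
from h import *
go(457,-338,172)"
```

```text
time_s: 15.13
eef_pos: [624.0, -151.9, 47.8]
ee_rot: [-1.569, 0.009, 0.031]
force: [-1.5, -0.4, -0.2]
width: 91.8
time_s: 15.55
eef_pos: [629.8, -151.8, 55.2]
ee_rot: [-1.571, -0.002, 0.032]
force: [-0.4, 0.5, 0.0]
width: 60.6
time_s: 15.97
eef_pos: [628.9, -151.5, 53.6]
ee_rot: [-1.571, 0.0, 0.032]
force: [-0.2, -0.1, 1.4]
width: 30.6
time_s: 16.38
eef_pos: [629.2, -151.6, 176.3]
ee_rot: [-1.571, -0.001, 0.032]
force: [0.4, 0.1, -0.4]
width: 30.8
total cm [-17.82   0.41 -18.08] rows 7 per row [-2.545  0.059 -2.582]
```

```bash
python3 -m handwheel '{"grip":[-1,-1,-1,-1,-1],"slide":[[-2.5,0,-2.5],[-2.5,0,-2.6],[-2.5,0,-2.6],[-2.5,0,-2.6],[-2.5,0,-2.6]],"roll":[0,0,0,0,0]}' >/dev/null; python3 -m handwheel '{"grip":[-1,-1,-1,-1,-1],"slide":[[-2.5,0,-2.6],[-2.6,0,-2.6],[0,0,0],[0,0,0],[0,0,0]],"roll":[0,0,0,0,0]}'; python3 -c "
from h import *
go(457,-338,41)"
```

```text
time_s: 17.22
eef_pos: [459.2, -338.0, 174.1]
ee_rot: [-1.571, -0.001, 0.031]
force: [0.6, -0.1, 0.3]
width: 31.1
total cm [-2.300e-01  1.331e+01  1.000e-02] rows 4 per row [-5.700e-02  3.327e+00  2.000e-03]
```

```bash
python3 -m handwheel '{"grip":[-1,-1,-1,-1,-1],"slide":[[-0.2,3,0],[0,3.3,0],[0,3.3,0],[0,2.5,0],[0,1,0]],"roll":[0,0,0,0,0]}'; python3 -m handwheel '{"grip":[-1,0,0,0,0],"slide":[[0,0,0],[0,0,0],[0,0,0],[0,0,0],[0,0,0]],"roll":[0,0,0,0,0]}';python3 -m handwheel '{"grip":[0,0,0,1,1],"slide":[[0,-2,0],[0,-4,0],[0,-4,0],[0,-3,0],[0,0,0]],"roll":[0,0,0,0,0]}'; python3 - <<'E'
from h import *
p,d,c=snap("wrist","w7"); p,d,c=snap("top","t7"); 
P=pts(d,c); Z=np.where(d>50,P[...,2],-1)
for m,s,ce in blobs((Z>38)&(Z<50),100): 
    q=P[m][:,:2].astype(np.float32)
    print(ce, cv2.minEnclosingCircle(q))
E
```

```text
time_s: 17.63
eef_pos: [456.3, -335.7, 39.4]
ee_rot: [-1.568, 0.003, 0.034]
force: [-0.3, -0.2, -0.3]
width: 30.6
time_s: 18.05
eef_pos: [457.8, -338.7, 44.1]
ee_rot: [-1.572, -0.002, 0.032]
force: [-0.3, 0.2, 0.4]
width: 45.8
time_s: 18.47
eef_pos: [459.9, -340.6, 180.0]
ee_rot: [-1.578, -0.009, 0.032]
force: [0.7, -0.9, 0.1]
width: 57.5
[124.28649386 119.64665757] ((778.712158203125, 418.9847717285156), 46.13225555419922)
[429.85387046 129.58056872] ((740.244384765625, -465.1109619140625), 74.54112243652344)
[383.38785047 231.12616822] ((454.80517578125, -342.15386962890625), 87.40850830078125)
[332.51       237.92666667] ((433.5314025878906, -176.7526397705078), 29.717525482177734)
[254.01351351 242.70608108] ((421.5456848144531, 41.988136291503906), 29.754732131958008)
[290.81944444 241.95833333] ((423.2427673339844, -60.67599868774414), 29.693605422973633)
[183.55517827 268.18166384] ((352.7033386230469, 238.96153259277344), 48.75849533081055)
```

View pics/w7.png

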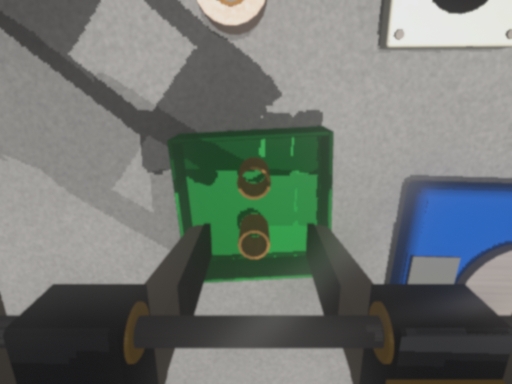

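View pics/t7.png

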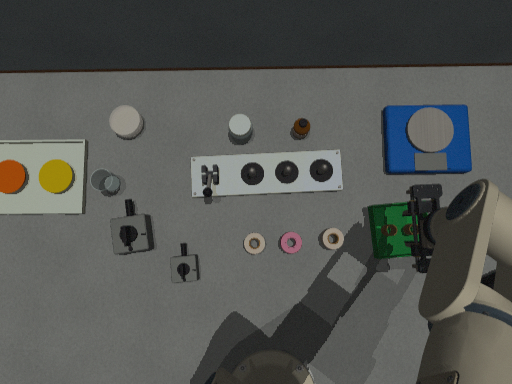

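```bash
python3 -c "
from h import *
go(433.6,-174.5,150)"; python3 -m handwheel '{"grip":[1,1,1,1,1],"slide":[[-0.5,0.5,3.5],[-0.5,0.5,3.5],[-0.5,0.5,3.5],[-0.5,0.5,3.5],[0,0.5,2.4]],"roll":[0,0,0,0,0]}';python3 -m handwheel '{"grip":[1,1],"slide":[[0,0,0],[0,0,0]],"roll":[0,0]}';  python3 - <<'E'
from h import *
p,d,c=snap("wrist","w8"); P=pts(d,c); Z=np.where(d>50,P[...,2],-1)
for m,s,ce in blobs((Z>41)&(Z<50),300): 
    q=P[m][:,:2].astype(np.float32)
    print(ce, cv2.minEnclosingCircle(q))
p,d,c=snap("top","t8"); P=pts(d,c); Z=np.where(d>50,P[...,2],-1)
for m,s,ce in blobs((Z>38)&(Z<50),100): 
    q=P[m][:,:2].astype(np.float32)
    print(ce, cv2.minEnclosingCircle(q))
go(433.6,-174.5,33)
E
```

```text
total cm [-1.89  2.43 16.51] rows 5 per row [-0.377  0.486  3.302]
time_s: 18.98
eef_pos: [428.8, -172.1, 146.0]
ee_rot: [-1.569, 0.003, 0.032]
force: [0.3, -0.2, -0.0]
width: 92.0
time_s: 19.15
eef_pos: [430.6, -173.6, 146.5]
ee_rot: [-1.57, 0.002, 0.034]
force: [0.2, 0.5, -0.7]
width: 91.8
[254.14768761  48.21705934] ((422.5707702636719, -58.76316833496094), 29.932697296142578)
[262.31145431 198.63191763] ((433.0664367675781, -174.73928833007812), 29.944385528564453)
[279.27728614 361.07964602] ((455.5298767089844, -336.0223388671875), 16.07177734375)
[124.41200546 119.6521146 ] ((779.4232788085938, 417.7174377441406), 46.44364547729492)
[429.67549669 130.80058867] ((729.1044311523438, -470.6109619140625), 85.35074615478516)
[412.40268456 208.34899329] ((493.406005859375, -373.04827880859375), 79.52040100097656)
[328.56382979 238.19680851] ((432.8179931640625, -174.93841552734375), 29.292247772216797)
[253.996633   242.71717172] ((421.55047607421875, 41.96602249145508), 29.787338256835938)
[290.86348123 241.93515358] ((423.4771728515625, -60.59603500366211), 29.792987823486328)
[183.50425894 268.17376491] ((352.58209228515625, 239.14456176757812), 48.6618766784668)
[496.98046875 295.66015625] ((284.1242980957031, -641.6629638671875), 70.7906494140625)
total cm [ 0.2  11.42  0.07] rows 3 per row [0.067 3.807 0.023]
```

```bash
python3 -m handwheel '{"grip":[1,1,1,1,1],"slide":[[0.2,2.8,0.05],[0,2.8,0],[0,2.8,0],[0,2.8,0],[0,0,0]],"roll":[0,0,0,0,0]}'; python3 -m handwheel '{"grip":[-1,-1,-1,-1,-1],"slide":[[0,0,0],[0,0,0],[0,0,0],[0,0,0],[0,0,0]],"roll":[0,0,0,0,0]}' 25;python3 -m handwheel '{"grip":[-1,-1,-1],"slide":[[0,0,0],[0,0,0],[0,0,0]],"roll":[0,0,0]}'
```

```text
time_s: 19.67
eef_pos: [431.0, -174.3, 31.6]
ee_rot: [-1.568, 0.006, 0.031]
force: [-2.2, 0.9, -0.4]
width: 91.9
time_s: 20.08
eef_pos: [434.4, -174.7, 36.8]
ee_rot: [-1.572, -0.002, 0.032]
force: [-0.5, -0.5, -0.0]
width: 60.4
time_s: 20.33
eef_pos: [434.3, -174.7, 36.8]
ee_rot: [-1.572, -0.002, 0.033]
force: [-1.2, -0.5, 9.3]
width: 59.1
```

```bash
python3 -m handwheel '{"grip":[-1,-1,-1,-1,-1],"slide":[[0,-1,0],[0,-3,0],[0,-3.5,0],[0,-3.5,0],[0,-1,0]],"roll":[0,0,0,0,0]}';python3 -m handwheel '{"grip":[-1,-1,-1],"slide":[[0,0,0],[0,0,0],[0,0,0]],"roll":[0,0,0]}'; python3 - <<'E'
from h import *
snap("scene","s9"); s=cv2.imread("pics/s9.png"); cv2.imwrite("pics/s9c.png",cv2.resize(s[120:350,100:340],None,fx=3,fy=2.6))
go(629,-151,155)
E
```

```text
time_s: 20.75
eef_pos: [435.6, -175.1, 160.8]
ee_rot: [-1.573, -0.006, 0.032]
force: [1.0, -0.1, -1.8]
width: 59.4
time_s: 21.0
eef_pos: [432.6, -173.9, 154.4]
ee_rot: [-1.57, 0.002, 0.032]
force: [0.3, -0.3, -1.5]
width: 60.0
total cm [19.72 -0.14  1.65] rows 5 per row [ 3.944 -0.028  0.33 ]
```

View pics/s9c.png

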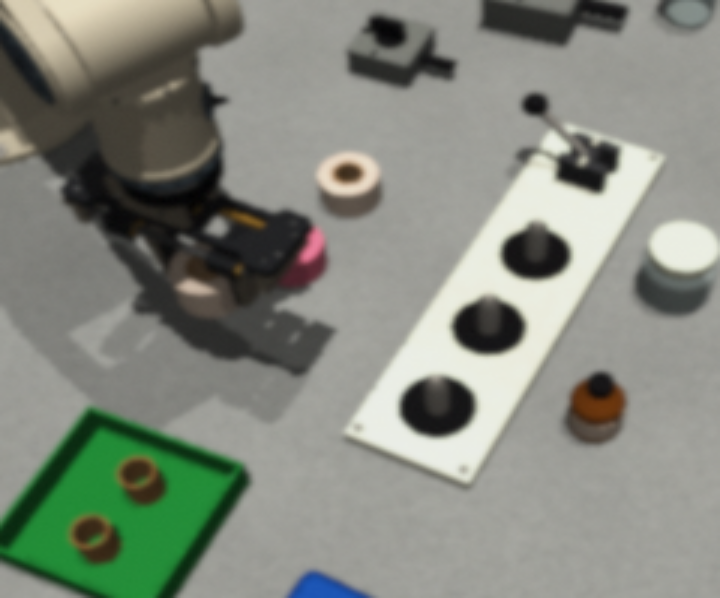

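```bash
python3 -m handwheel '{"grip":[-1,-1,-1,-1,-1],"slide":[[3.2,0,0.3],[3.3,0,0.3],[3.3,0,0.3],[3.3,0,0.3],[3.3,0,0.3]],"roll":[0,0,0,0,0]}'>/dev/null;python3 -m handwheel '{"grip":[-1,-1,-1,-1,-1],"slide":[[3.0,0,0.1],[0,0,0],[0,0,0],[0,0,0],[0,0,0]],"roll":[0,0,0,0,0]}'; python3 -c "
from h import *
go(629,-151,95)"
```

```text
time_s: 21.88
eef_pos: [625.1, -152.1, 154.3]
ee_rot: [-1.57, 0.003, 0.032]
force: [0.1, 0.4, -1.6]
width: 59.0
total cm [0.41 5.93 0.09] rows 2 per row [0.204 2.965 0.045]
```

```bash
python3 -m handwheel '{"grip":[-1,-1,-1,-1,-1],"slide":[[0.4,1,0.1],[0,1.5,0],[0,0,0],[0,0,0],[0,0,0]],"roll":[0,0,0,0,0]}'; python3 - <<'E'
from h import *
o=arm.get_obs(); print(o["eef_pos"])
p,d,c=snap("scene","s10"); cv2.imwrite("pics/s10c.png",cv2.resize(p[220:320,200:320],None,fx=5,fy=5))
p,d,c=snap("wrist","w10")
E
```

```text
time_s: 22.3
eef_pos: [630.7, -151.1, 130.8]
ee_rot: [-1.571, 0.0, 0.032]
force: [0.6, -0.6, -0.1]
width: 59.1
[ 630.72783957 -151.08243824  130.80861531]
```

View pics/s10c.png

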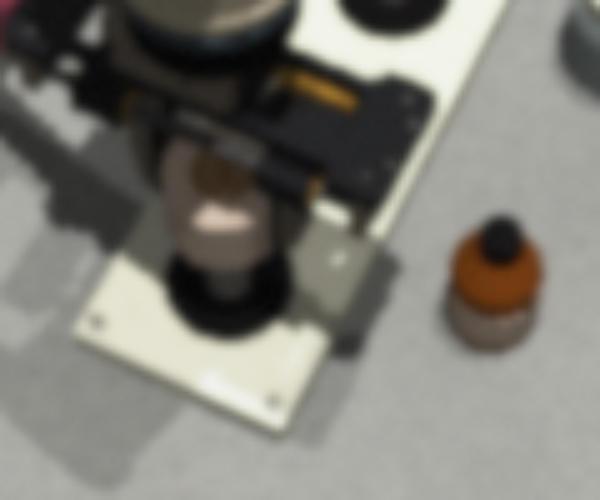

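View pics/w10.png

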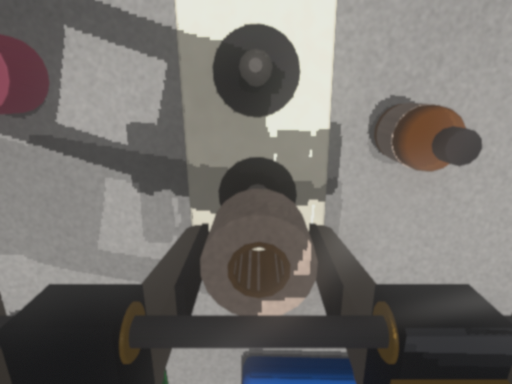

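```bash
python3 -m handwheel '{"grip":[-1,-1,-1,-1,-1],"slide":[[0,0.8,0],[0,0.8,0],[0,0.8,0],[0,0.8,0],[0,0,0]],"roll":[0,0,0,0,0]}'; python3 -m handwheel '{"grip":[-1,-1,-1,-1,-1],"slide":[[0,0.5,0],[0,0.5,0],[0,0.5,0],[0,0.5,0],[0,0,0]],"roll":[0,0,0,0,0]}'
```

```text
time_s: 22.82
eef_pos: [629.6, -150.6, 96.2]
ee_rot: [-1.57, 0.003, 0.032]
force: [-0.6, 0.1, -1.8]
width: 59.8
time_s: 23.23
eef_pos: [630.3, -150.8, 77.4]
ee_rot: [-1.57, 0.001, 0.032]
force: [-1.0, 1.0, -1.9]
width: 59.2
```

Sliding on freely; continue home.

```bash
python3 -m handwheel '{"grip":[-1,-1,-1,-1,-1],"slide":[[0,0.5,0],[0,0.5,0],[0,0.5,0],[0,0.3,0],[0,0,0]],"roll":[0,0,0,0,0]}'; python3 -m handwheel '{"grip":[-1,-1],"slide":[[0,0.2,0],[0,0,0]],"roll":[0,0]}'
```

```text
time_s: 23.65
eef_pos: [630.3, -150.8, 59.6]
ee_rot: [-1.57, 0.001, 0.032]
force: [-0.0, 0.2, -0.5]
width: 59.7
time_s: 23.82
eef_pos: [630.8, -151.0, 58.4]
ee_rot: [-1.571, 0.0, 0.032]
force: [-0.1, -0.4, -1.2]
width: 59.4
```

```bash
python3 -m handwheel '{"grip":[-1,0.6,0.6,0.6,1],"slide":[[0,0.1,0],[0,0,0],[0,0,0],[0,0,0],[0,0,0]],"roll":[0,0,0,0,0]}'; python3 -m handwheel '{"grip":[1,1,1,1,1],"slide":[[0,-2,0],[0,-3,0],[0,-3,0],[0,-3,0],[0,0,0]],"roll":[0,0,0,0,0]}';python3 - <<'E'
from h import *
p,d,c=snap("scene","s11"); cv2.imwrite("pics/s11c.png",cv2.resize(p[220:320,200:320],None,fx=5,fy=5))
p,d,c=snap("top"); P=pts(d,c); Z=np.where(d>50,P[...,2],-1)
for m,s,ce in blobs((Z>38)&(Z<50),100): 
    print(ce, cv2.minEnclosingCircle(P[m][:,:2].astype(np.float32)))
go(422,43.5,150)
E
```

```text
time_s: 24.23
eef_pos: [631.1, -151.0, 57.8]
ee_rot: [-1.571, -0.0, 0.032]
force: [0.2, -0.7, 0.1]
width: 78.4
time_s: 24.65
eef_pos: [634.2, -151.8, 174.0]
ee_rot: [-1.573, -0.009, 0.032]
force: [1.5, 0.7, 1.0]
width: 91.7
[124.28726287 119.64227642] ((779.5504760742188, 418.4779052734375), 46.180728912353516)
[435.4354067  134.01435407] ((717.955322265625, -464.54248046875), 93.63103485107422)
[428.07086614 232.70866142] ((455.97967529296875, -430.4969787597656), 68.09834289550781)
[254.03401361 242.72789116] ((421.5579833984375, 42.006072998046875), 29.769622802734375)
[290.78006873 241.93814433] ((423.1726379394531, -60.79484558105469), 29.830121994018555)
[183.47619048 268.17687075] ((352.09539794921875, 239.4102783203125), 48.77950668334961)
[497.078125  294.9453125] ((284.1099853515625, -641.6893920898438), 70.7734603881836)
total cm [-20.34   1.84  20.14] rows 7 per row [-2.906  0.262  2.876]
```

View pics/s11c.png

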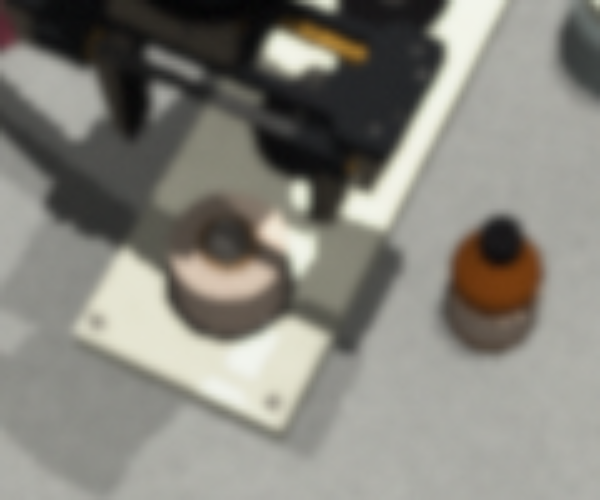

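```bash
python3 -m handwheel '{"grip":[1,1,1,1,1],"slide":[[-2.8,0.2,2.8],[-2.9,0.2,2.9],[-2.9,0.2,2.9],[-2.9,0.2,2.9],[-2.9,0.2,2.9]],"roll":[0,0,0,0,0]}' >/dev/null;python3 -m handwheel '{"grip":[1,1,1,1,1],"slide":[[-2.9,0.2,2.9],[-2.9,0.2,2.7],[0,0,0],[0,0,0],[0,0,0]],"roll":[0,0,0,0,0]}';  python3 - <<'E'
from h import *
p,d,c=snap("wrist","w12"); P=pts(d,c); Z=np.where(d>50,P[...,2],-1)
for m,s,ce in blobs((Z>41)&(Z<50),300): 
    q=P[m][:,:2].astype(np.float32)
    print(ce, cv2.minEnclosingCircle(q))
go(421.6,43.8,35)
E
```

```text
time_s: 25.58
eef_pos: [422.8, 42.5, 153.2]
ee_rot: [-1.571, 0.0, 0.033]
force: [-0.1, -0.6, 0.9]
width: 91.9
[257.16621984 192.89477212] ((421.1397705078125, 44.21871566772461), 29.88495635986328)
[255.5182378  292.42775936] ((423.2337341308594, -57.78626251220703), 30.267648696899414)
total cm [-0.17 11.83  0.18] rows 3 per row [-0.055  3.944  0.059]
```

View pics/w12.png

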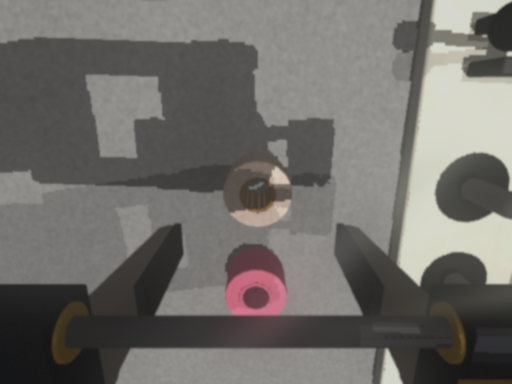

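```bash
python3 -m handwheel '{"grip":[1,1,1,1,1],"slide":[[-0.15,3,0.15],[0,3,0],[0,3,0],[0,2.9,0],[0,0,0]],"roll":[0,0,0,0,0]}'; python3 -m handwheel '{"grip":[-1,-1,-1,-1,-1],"slide":[[0,0,0],[0,0,0],[0,0,0],[0,0,0],[0,0,0]],"roll":[0,0,0,0,0]}' 25;python3 -m handwheel '{"grip":[-1,-1,-1],"slide":[[0,0,0],[0,0,0],[0,0,0]],"roll":[0,0,0]}';  python3 -m handwheel '{"grip":[-1,-1,-1,-1,-1],"slide":[[0,-1,0],[0,-3,0],[0,-3.5,0],[0,-3.5,0],[0,-1,0]],"roll":[0,0,0,0,0]}'; python3 -m handwheel '{"grip":[-1,-1,-1],"slide":[[0,0,0],[0,0,0],[0,0,0]],"roll":[0,0,0]}';python3 -c "
from h import *
go(626,-51,155)"
```

```text
time_s: 26.05
eef_pos: [418.9, 42.8, 30.3]
ee_rot: [-1.571, 0.007, 0.031]
force: [-0.7, -0.3, 0.6]
width: 92.0
time_s: 26.47
eef_pos: [422.1, 43.9, 35.8]
ee_rot: [-1.571, -0.003, 0.032]
force: [-0.2, 0.1, -0.0]
width: 60.5
time_s: 26.72
eef_pos: [421.9, 43.9, 35.7]
ee_rot: [-1.571, -0.002, 0.033]
force: [-1.3, -0.5, 9.9]
width: 58.1
time_s: 27.13
eef_pos: [423.2, 44.2, 159.4]
ee_rot: [-1.57, -0.007, 0.032]
force: [1.0, 0.1, -0.3]
width: 58.6
time_s: 27.38
eef_pos: [420.2, 43.8, 153.8]
ee_rot: [-1.571, 0.001, 0.032]
force: [0.0, -0.3, -1.8]
width: 57.9
total cm [ 20.26  -0.14 -10.14] rows 6 per row [ 3.377 -0.024 -1.691]
```

```bash
python3 -m handwheel '{"grip":[-1,-1,-1,-1,-1],"slide":[[3.2,0,-1.6],[3.4,0,-1.7],[3.4,0,-1.7],[3.4,0,-1.7],[3.4,0,-1.7]],"roll":[0,0,0,0,0]}'>/dev/null;python3 -m handwheel '{"grip":[-1,-1,-1,-1,-1],"slide":[[3.4,0,-1.7],[0,0,0],[0,0,0],[0,0,0],[0,0,0]],"roll":[0,0,0,0,0]}'; python3 -c "
from h import *
go(626,-51,130)"
```

```text
time_s: 28.22
eef_pos: [624.3, -50.0, 153.2]
ee_rot: [-1.57, 0.003, 0.033]
force: [-0.8, -0.6, -0.3]
width: 58.5
total cm [ 0.17  2.32 -0.1 ] rows 1 per row [ 0.171  2.317 -0.103]
```

```bash
python3 -m handwheel '{"grip":[-1,-1,-1,-1,-1],"slide":[[0,1.1,-0.1],[0,1.2,0],[0,0,0],[0,0,0],[0,0,0]],"roll":[0,0,0,0,0]}'; python3 - <<'E'
from h import *
p,d,c=snap("scene","s13"); cv2.imwrite("pics/s13c.png",cv2.resize(p[180:300,210:330],None,fx=5,fy=5))
p,d,c=snap("wrist","w13")
E
```

```text
time_s: 28.63
eef_pos: [625.9, -51.4, 131.4]
ee_rot: [-1.571, 0.0, 0.032]
force: [1.3, 0.0, -1.0]
width: 58.4
```

View pics/s13c.png

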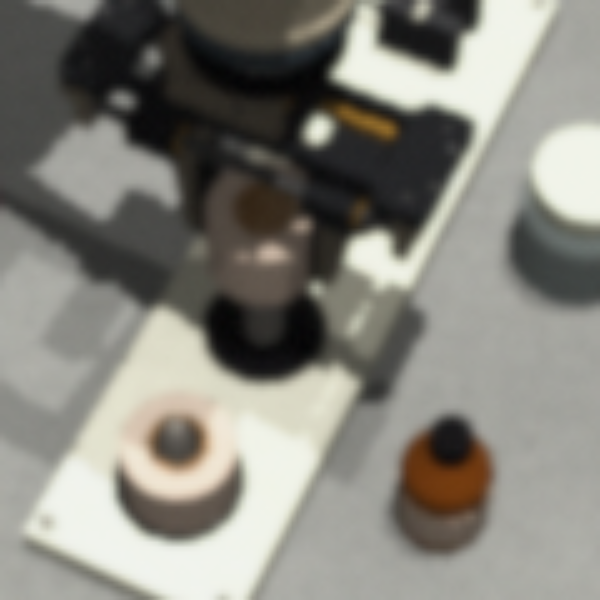

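View pics/w13.png

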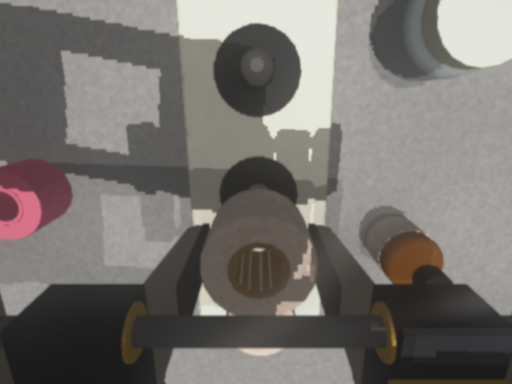

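Aligned just like the first one. Lower.

```bash
python3 -m handwheel '{"grip":[-1,-1,-1,-1,-1],"slide":[[0,0.8,0],[0,0.8,0],[0,0.8,0],[0,0.8,0],[0,0,0]],"roll":[0,0,0,0,0]}'; python3 -m handwheel '{"grip":[-1,-1,-1,-1,-1],"slide":[[0,0.5,0],[0,0.5,0],[0,0.5,0],[0,0.5,0],[0,0,0]],"roll":[0,0,0,0,0]}'
```

```text
time_s: 29.15
eef_pos: [624.9, -51.5, 97.3]
ee_rot: [-1.57, 0.003, 0.032]
force: [-0.4, 0.0, -0.6]
width: 58.4
time_s: 29.57
eef_pos: [625.6, -51.5, 78.5]
ee_rot: [-1.571, 0.001, 0.032]
force: [-0.3, -0.6, -1.7]
width: 58.7
```

```bash
python3 -m handwheel '{"grip":[-1,-1,-1,-1,-1],"slide":[[0,0.5,0],[0,0.5,0],[0,0.5,0],[0,0.3,0],[0,0,0]],"roll":[0,0,0,0,0]}'; python3 -m handwheel '{"grip":[-1,-1,-1],"slide":[[0,0.2,0],[0,0.1,0],[0,0,0]],"roll":[0,0,0]}'
```

```text
time_s: 29.98
eef_pos: [625.7, -51.5, 60.7]
ee_rot: [-1.571, 0.001, 0.032]
force: [0.1, 0.8, -0.5]
width: 58.4
time_s: 30.23
eef_pos: [626.2, -51.6, 58.5]
ee_rot: [-1.571, 0.0, 0.032]
force: [0.2, 0.7, -1.4]
width: 58.2
```

```bash
python3 -m handwheel '{"grip":[-1,-1,0.6,0.6,1],"slide":[[0,0.2,0],[0,0,0],[0,0,0],[0,0,0],[0,0,0]],"roll":[0,0,0,0,0]}'; python3 -m handwheel '{"grip":[1,1,1,1,1],"slide":[[0,0,0],[0,-2,0],[0,-3.5,0],[0,-4,0],[0,-4,0]],"roll":[0,0,0,0,0]}'; python3 -m handwheel '{"grip":[1,1,1,1,1],"slide":[[0,-3,0],[0,0,0],[0,0,0],[0,0,0],[0,0,0]],"roll":[0,7,7,7,7]}'; python3 -m handwheel '{"grip":[1,1,1,1,1],"slide":[[0,0,0],[0,0,0],[0,0,0],[0,0,0],[0,0,0]],"roll":[7,7,7,7,7]}';python3 -m handwheel '{"grip":[1,1,1,1,1],"slide":[[0,0,0],[0,0,0],[0,0,0],[0,0,0],[0,0,0]],"roll":[7,7,7,5.5,0]}'; python3 -c "
from h import *
go(559,166,200)"
```

```text
time_s: 30.65
eef_pos: [626.3, -51.6, 56.8]
ee_rot: [-1.571, -0.0, 0.032]
force: [0.4, -0.4, -0.6]
width: 75.8
time_s: 31.07
eef_pos: [625.5, -51.5, 192.6]
ee_rot: [-1.571, 0.001, 0.032]
force: [1.1, -0.1, 0.9]
width: 92.2
time_s: 31.48
eef_pos: [626.2, -51.6, 222.1]
ee_rot: [-1.571, -0.001, -0.462]
force: [0.6, -0.1, 0.6]
width: 92.2
time_s: 31.9
eef_pos: [626.2, -51.5, 221.7]
ee_rot: [-1.571, -0.0, -1.073]
force: [0.5, -0.0, -0.9]
width: 91.8
time_s: 32.32
eef_pos: [626.2, -51.6, 221.7]
ee_rot: [-1.571, 0.0, -1.534]
force: [0.3, 0.4, 1.2]
width: 91.9
total cm [-21.99   2.17  -5.91] rows 6 per row [-3.665  0.361 -0.986]
```

```bash
python3 -m handwheel '{"grip":[1,1,1,1,1],"slide":[[-3.6,0.3,-0.9],[-3.7,0.3,-1],[-3.7,0.3,-1],[-3.7,0.3,-1],[-3.7,0.3,-1]],"roll":[0,0,0,0,0]}' >/dev/null; python3 -m handwheel '{"grip":[1,1,1,1,1],"slide":[[-3.6,0.4,-1],[0,0,0],[0,0,0],[0,0,0],[0,0,0]],"roll":[0,0,0,0,0]}'; python3 - <<'E'
from h import *
p,d,c=snap("wrist","w14"); P=pts(d,c); Z=np.where(d>50,P[...,2],-1)
reg=np.ones(d.shape,bool); 
for m,s,ce in blobs((Z>100)&(Z<130),100): 
    q=P[m]; print(ce,m.sum(),q.mean(0),q.min(0),q.max(0))
p,d,c=snap("scene","s14"); P=pts(d,c); Z=np.where(d>50,P[...,2],-1)
cv2.imwrite("pics/s14c.png",cv2.resize(p[140:300,220:340],None,fx=4,fy=3.7))
E
```

```text
time_s: 33.15
eef_pos: [558.7, 164.9, 202.8]
ee_rot: [-1.57, -0.0, -1.529]
force: [0.4, -0.1, 0.2]
width: 92.1
[257.40676118 200.18538713] 917 [561.93910087 166.97092525 118.62061477] [545.8273727  154.26816333 100.01992396] [576.86556772 179.31485945 126.40390729]
```

View pics/w14.png

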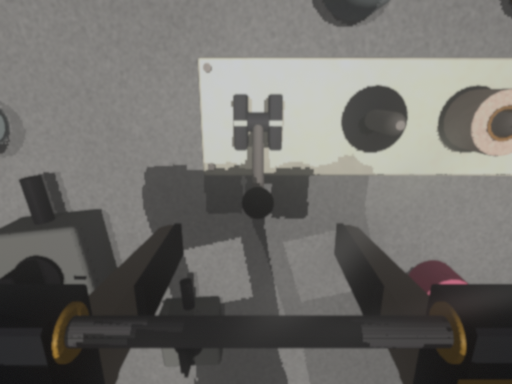

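View pics/s14c.png

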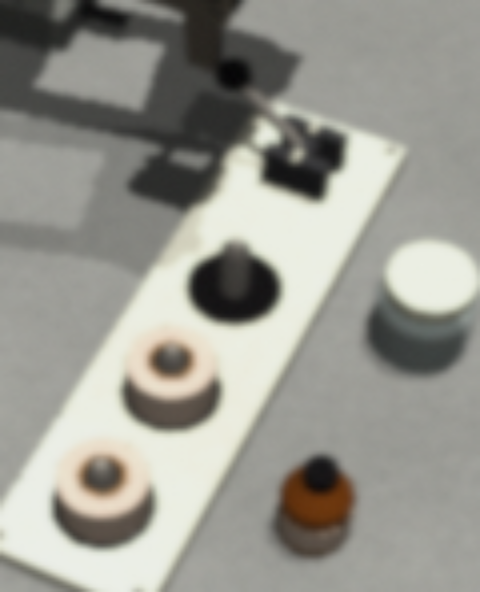

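```bash
python3 -m handwheel '{"grip":[1,1,1,1,1],"slide":[[-0.2,2.5,0],[0,3,0],[0,2.8,0],[0,0,0],[0,0,0]],"roll":[0,0,0,0,0]}'; python3 -m handwheel '{"grip":[-1,-1,-1,-1,-1],"slide":[[0,0,0],[0,0,0],[0,0,0],[0,0,0],[0,0,0]],"roll":[0,0,0,0,0]}' 15;python3 -m handwheel '{"grip":[-1,-1,-1,-1,-1],"slide":[[0,0,0],[0,0,0],[0,0,0],[0,0,0],[0,0,0]],"roll":[0,0,0,0,0]}'
```

```text
time_s: 33.67
eef_pos: [557.5, 166.7, 118.8]
ee_rot: [-1.574, -0.001, -1.531]
force: [0.1, 0.4, 0.0]
width: 91.8
time_s: 34.08
eef_pos: [558.6, 168.0, 120.6]
ee_rot: [-1.569, 0.0, -1.53]
force: [0.0, 0.1, -0.4]
width: 60.9
time_s: 34.5
eef_pos: [558.1, 167.4, 119.5]
ee_rot: [-1.571, -0.001, -1.529]
force: [1.4, -16.0, 1.4]
width: 27.2
```

```bash
python3 -m handwheel '{"grip":[-1,-1,-1],"slide":[[0.15,0,0],[0,0,0],[0,0,0]],"roll":[0,0,0]}'
```

```text
time_s: 34.75
eef_pos: [558.1, 165.9, 119.5]
ee_rot: [-1.571, -0.001, -1.53]
force: [-0.5, -3.2, 0.3]
width: 25.0
```

```bash
python3 -m handwheel '{"grip":[-1,-1,-1,-1,-1],"slide":[[0,-0.42,0.5],[0,-0.39,0.5],[0,-0.34,0.55],[0,-0.3,0.55],[0,-0.25,0.6]],"roll":[0,0,0,0,0]}' 25; python3 -m handwheel '{"grip":[-1,-1,-1,-1,-1],"slide":[[0,-0.22,0.6],[0,-0.16,0.62],[0,-0.13,0.62],[0,-0.07,0.64],[0,-0.03,0.64]],"roll":[0,0,0,0,0]}'; python3 -m handwheel '{"grip":[-1,-1,-1],"slide":[[0,0,0],[0,0,0],[0,0,0]],"roll":[0,0,0]}'; python3 - <<'E'
from h import *
p,d,c=snap("scene","s15");cv2.imwrite("pics/s15c.png",cv2.resize(p[100:260,220:340],None,fx=4,fy=3.7))
E
```

```text
time_s: 35.17
eef_pos: [584.9, 167.0, 136.8]
ee_rot: [-1.573, -0.001, -1.53]
force: [-3.9, -5.4, -0.4]
width: 24.0
time_s: 35.58
eef_pos: [616.7, 168.3, 143.4]
ee_rot: [-1.572, -0.001, -1.53]
force: [-3.1, -5.4, 2.6]
width: 24.5
time_s: 35.83
eef_pos: [617.8, 168.3, 143.5]
ee_rot: [-1.569, -0.001, -1.53]
force: [2.0, -5.9, -1.1]
width: 24.0
```

View pics/s15c.png

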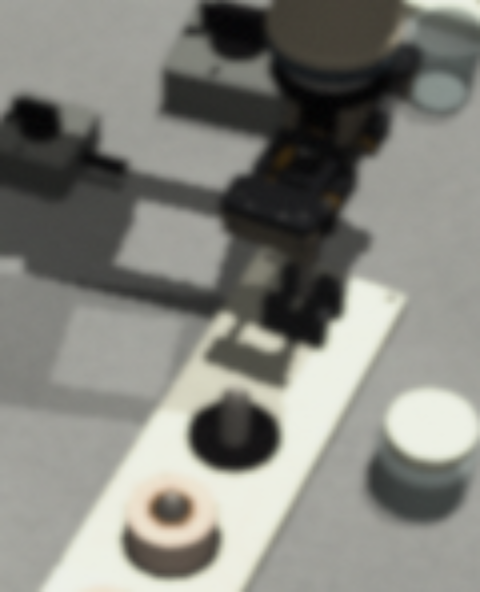

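Release, rise, and measure the lever.

```bash
python3 -m handwheel '{"grip":[0,0,0,0,1],"slide":[[0,0,0],[0,0,0],[0,0,0],[0,0,0],[0,0,0]],"roll":[0,0,0,0,0]}';python3 -m handwheel '{"grip":[1,1,1,1,1],"slide":[[0,-2,0],[0,-3,0],[0,-3,0],[0,-3,0],[0,0,0]],"roll":[0,0,0,0,0]}'; python3 -m handwheel '{"grip":[1,1],"slide":[[0,0,0],[0,0,0]],"roll":[0,0]}'; python3 -c "
from h import *
go(449,391.5,230)"; python3 - <<'E'
from h import *
p,d,c=snap("wrist","w16");
cv2.imwrite("pics/w16c.png",cv2.resize(p[120:260,180:340],None,fx=4,fy=4))
p,d,c=snap("scene","s16");cv2.imwrite("pics/s16c.png",cv2.resize(p[120:220,250:350],None,fx=6,fy=6))
E
```

```text
time_s: 36.3
eef_pos: [616.6, 169.1, 142.9]
ee_rot: [-1.57, 0.0, -1.53]
force: [1.0, 0.7, -0.1]
width: 50.8
time_s: 36.72
eef_pos: [619.3, 169.7, 259.3]
ee_rot: [-1.562, 0.002, -1.53]
force: [0.2, -0.2, -0.7]
width: 83.8
time_s: 36.88
eef_pos: [616.0, 168.7, 252.2]
ee_rot: [-1.571, -0.0, -1.53]
force: [-0.9, -0.2, 0.5]
width: 91.7
total cm [-22.94   2.23 -15.77] rows 7 per row [-3.278  0.318 -2.253]
```

View pics/w16c.png

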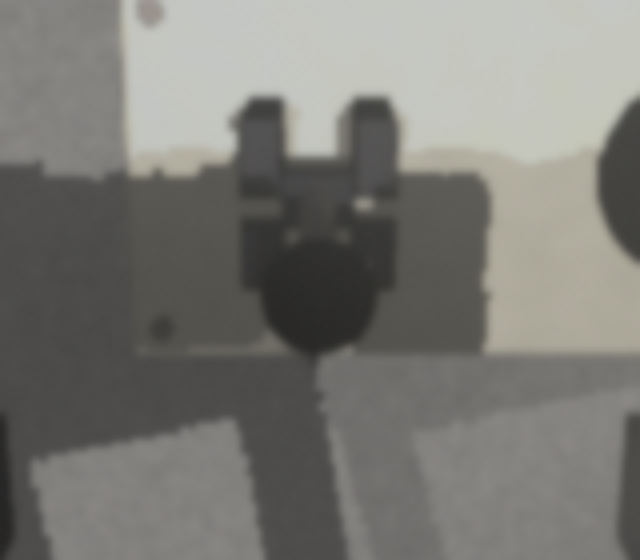

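View pics/s16c.png

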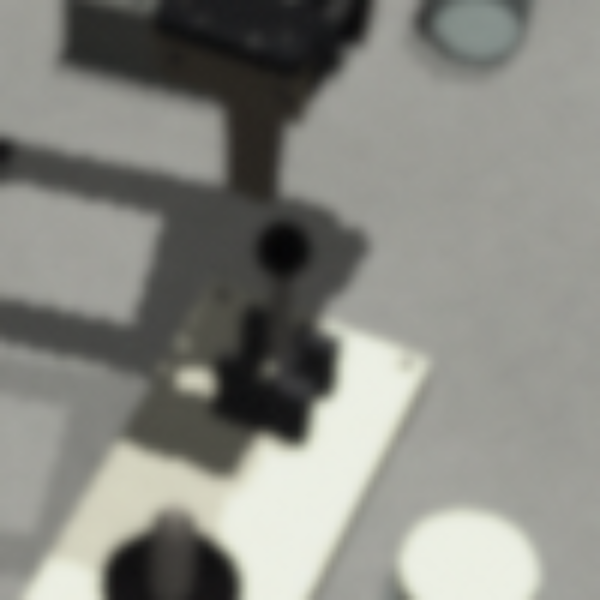

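```bash
python3 -m handwheel '{"grip":[1,1,1,1,1],"slide":[[-3.2,0.2,-2.2],[-3.3,0.3,-2.25],[-3.3,0.3,-2.25],[-3.3,0.3,-2.25],[-3.3,0.3,-2.25]],"roll":[0,0,0,0,0]}' >/dev/null;python3 -m handwheel '{"grip":[1,1,1,1,1],"slide":[[-3.3,0.3,-2.25],[-3.3,0.3,-2.25],[0,0,0],[0,0,0],[0,0,0]],"roll":[-3,-3,0,0,0]}'; python3 - <<'E'
from h import *
p,d,c=snap("top","t17"); P=pts(d,c); Z=np.where(d>50,P[...,2],-1)
reg=np.zeros(d.shape,bool); reg[140:210,180:240]=1
m=reg&(Z>115); q=P[m]; print("knob",m.sum(),q.mean(0),(q.min(0)+q.max(0))/2,q.max(0))
m=reg&(Z>40)&(Z<80); q=P[m]; print("clevis",m.sum(),q.min(0),q.max(0))
cv2.imwrite("pics/t17c.png",cv2.convertScaleAbs(cv2.resize(p[145:205,180:260],None,fx=8,fy=8,interpolation=cv2.INTER_CUBIC),alpha=1.6))
for nm,y in [("sp1",-160),("sp2",-60),("piv",160)]: print(nm, 623.1-0.041*y, 6.8+.999*y)
for m,s,ce in blobs((Z>58)&(Z<70),60): print(ce,cv2.minEnclosingCircle(P[m][:,:2].astype(np.float32)),np.median(Z[m]))
print(proj([[616.5,166.6,135],[616.5,166.6,50]],c))
go(449,391.3,96)
E
```

```text
time_s: 37.82
eef_pos: [448.2, 390.4, 231.7]
ee_rot: [-1.572, -0.001, -1.425]
force: [-0.4, -0.8, 0.3]
width: 91.7
knob 76 [612.60450634 165.63876619 143.28163144] [613.42755405 165.82323519 141.30927674] [624.94854507 177.29430534 149.61874642]
clevis 163 [591.09891357 144.09649344  40.93119737] [642.4604245  189.90247914  75.39933771]
sp1 629.66 -153.04
sp2 625.5600000000001 -53.14
piv 616.5400000000001 166.64000000000001
[301.06 126.71] ((751.4667358398438, -95.69677734375), 22.305112838745117) 63.321285727436134
[323.32247557 167.00651466] ((630.3689575195312, -152.9916229248047), 30.0732421875) 65.20591023669726
[287.61184211 169.00657895] ((625.8029174804688, -53.294769287109375), 29.89934539794922) 65.34144546842379
[214.43209877 172.83950617] ((617.870849609375, 149.97520446777344), 24.74937629699707) 61.93620256034683
[134.53097345 235.75221239] ((448.9063415527344, 389.5379943847656), 66.28703308105469) 60.280927856217204
[500.23593074 288.11471861] ((300.8701477050781, -624.4519653320312), 45.85663986206055) 64.66602977910634
[271.03296703 373.08791209] ((90.17488861083984, -1.2717373371124268), 52.917320251464844) 63.326114261128396
[[205.21881184 168.44278847]
 [209.61169405 173.64271766]]
total cm [-0.14 13.6   0.05] rows 4 per row [-0.035  3.4    0.013]
```

View pics/t17c.png

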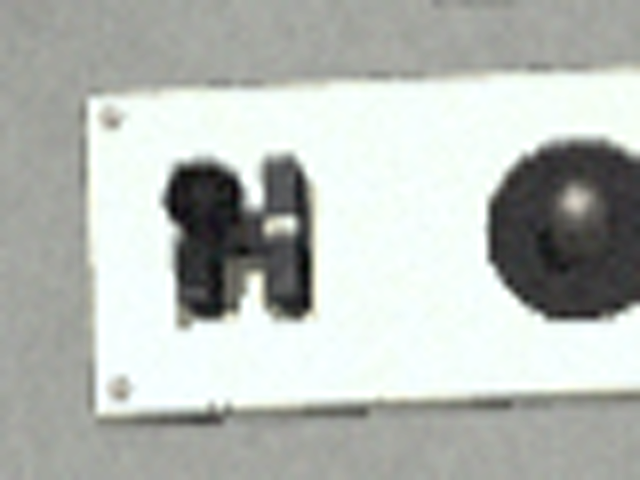

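```bash
python3 -m handwheel '{"grip":[1,1,1,1,1],"slide":[[-0.1,3.4,0.1],[0,3.4,0],[0,3.4,0],[0,3.3,0],[0,0,0]],"roll":[0,0,0,0,0]}';python3 -m handwheel '{"grip":[-1,-1,-1,-1,-1],"slide":[[0,0,0],[0,0,0],[0,0,0],[0,0,0],[0,0,0]],"roll":[0,0,0,0,0]}' 30;python3 -m handwheel '{"grip":[-1,-1,-1,-1,-1],"slide":[[0,0,0],[0,0,0],[0,0,0],[0,0,0],[0,0,0]],"roll":[0,0,0,0,0]}'; python3 -m handwheel '{"grip":[-1,-1,-1,-1,-1],"slide":[[0,0,0],[0,0,0],[0,0,0],[0,0,0],[0,0,0]],"roll":[0,0,0,0,0]}'
```

```text
time_s: 38.28
eef_pos: [447.3, 387.8, 91.8]
ee_rot: [-1.579, -0.005, -1.428]
force: [-1.4, -1.4, -0.2]
width: 91.9
time_s: 38.7
eef_pos: [450.1, 392.5, 99.4]
ee_rot: [-1.568, 0.001, -1.425]
force: [-0.3, 0.1, 0.6]
width: 60.8
time_s: 39.12
eef_pos: [449.2, 392.0, 97.7]
ee_rot: [-1.571, -0.0, -1.425]
force: [-0.5, 0.3, -0.2]
width: 27.4
time_s: 39.53
eef_pos: [449.3, 391.2, 97.6]
ee_rot: [-1.571, -0.001, -1.425]
force: [1.2, -5.3, 3.0]
width: 13.8
```

```bash
python3 -m handwheel '{"grip":[-1,-1,-1,-1,-1],"slide":[[0,0,0],[0,0,0],[0,0,0],[0,0,0],[0,0,0]],"roll":[-5,-5,-5,-5,-5]}' 45; python3 -m handwheel '{"grip":[-1,-1,-1,-1,-1],"slide":[[0,0,0],[0,0,0],[0,0,0],[0,0,0],[0,0,0]],"roll":[-5,-5,-5,-5,-5]}';python3 -m handwheel '{"grip":[-1,-1,-1,-1,-1],"slide":[[0,0,0],[0,0,0],[0,0,0],[0,0,0],[0,0,0]],"roll":[-5,-5,-5,-5,-5]}'; python3 -m handwheel '{"grip":[-1,-1,-1,-1],"slide":[[0,0,0],[0,0,0],[0,0,0],[0,0,0]],"roll":[-2,-2,-0.5,0]}'; python3 -c "
from rig import arm;print(arm.get_obs()['torque'])"
```

```text
time_s: 39.95
eef_pos: [449.3, 391.2, 97.6]
ee_rot: [-1.572, -0.001, -0.985]
force: [1.4, -4.8, 2.0]
width: 14.1
time_s: 40.37
eef_pos: [449.4, 391.2, 97.6]
ee_rot: [-1.572, -0.0, -0.548]
force: [2.0, -5.5, 3.0]
width: 13.8
time_s: 40.78
eef_pos: [449.4, 391.2, 97.6]
ee_rot: [-1.572, -0.0, -0.112]
force: [2.3, -6.6, 1.3]
width: 13.7
time_s: 41.12
eef_pos: [449.4, 391.2, 97.6]
ee_rot: [-1.572, 0.0, -0.037]
force: [2.1, -5.5, 2.3]
width: 13.5
[-1.10433105 -0.29137863 -0.03371058]
```

```bash
python3 -m handwheel '{"grip":[1,1,1,1,1],"slide":[[0,0,0],[0,0,0],[0,0,0],[0,0,0],[0,0,0]],"roll":[0,0,0,0,0]}'; python3 -m handwheel '{"grip":[1,1,1,1,1],"slide":[[0,-1,0],[0,-3,0],[0,-4,0],[0,-4,0],[0,-4,0]],"roll":[0,0,0,0,0]}'; python3 -m handwheel '{"grip":[1,1,1],"slide":[[0,0,0],[0,0,0],[0,0,0]],"roll":[0,0,0]}';python3 - <<'E'
from h import *
p,d,c=snap("wrist","w18")
P=pts(d,c); Z=np.where(d>50,P[...,2],-1)
for m,s,ce in blobs((Z>92)&(Z<108),100):
    q=P[m][:,:2]; u,sv,vt=np.linalg.svd(q-q.mean(0)); print(s,ce,np.degrees(np.arctan2(*vt[0][::-1])),cv2.minAreaRect(q.astype(np.float32)))
p,d,c=snap("scene","s18"); P=pts(d,c); Z=np.where(d>50,P[...,2],-1)
reg=np.zeros(d.shape,bool); reg[140:200,270:310]=1
m=reg&(Z>115);q=P[m]; print("knob",m.sum(),q.mean(0),q.max(0)); print("pred upright",proj([[616.7,167.5,135],[616.7,167.5,50]],c), "centre",np.argwhere(m)[:,::-1].mean(0))
p,d,c=snap("top","t18"); P=pts(d,c); Z=np.where(d>50,P[...,2],-1)
for m,s,ce in blobs((Z>58)&(Z<70),60): print(ce,cv2.minEnclosingCircle(P[m][:,:2].astype(np.float32)),np.median(Z[m]))
for nm,(u0,v0),R,zt in [("jar",(240,127),16,85),("beaker",(101,179),14,80),("reagent",(301,127),12,90)]:
    reg=np.zeros(d.shape,bool); reg[v0-R:v0+R,u0-R:u0+R]=1; m=reg&(Z>zt-12)&(Z<zt+12); print(nm,m.sum(),P[m].mean(0) if m.sum() else None)
E
```

```text
time_s: 41.53
eef_pos: [449.2, 392.2, 97.7]
ee_rot: [-1.571, -0.0, -0.038]
force: [-0.2, 0.3, 0.9]
width: 44.9
time_s: 41.95
eef_pos: [448.9, 391.7, 260.1]
ee_rot: [-1.571, 0.0, -0.038]
force: [-0.1, 0.9, -0.6]
width: 78.4
time_s: 42.2
eef_pos: [449.0, 391.7, 257.8]
ee_rot: [-1.571, -0.0, -0.038]
force: [-0.1, -0.3, -0.8]
width: 91.7
[252 158  14  53 618] [258.83656958 180.9789644 ] -91.532688277427 ((448.1583251953125, 386.6383361816406), (55.33120346069336, 13.190593719482422), 88.0511245727539)
knob 69 [620.16028666 162.18198571 140.00035082] [630.98198575 178.50681417 149.63484414]
pred upright [[296.58291802 160.70353402]
 [294.74192114 179.72309942]] centre [297.         161.28985507]
[301.22330097 126.31067961] ((751.5660400390625, -95.51246643066406), 22.21152114868164) 63.018817562731556
[323.33443709 167.02317881] ((630.4320678710938, -152.66871643066406), 29.931875228881836) 65.27694457171242
[287.64882943 169.06020067] ((625.8511352539062, -53.28972244262695), 29.951799392700195) 65.24930970233981
[214.70666667 172.81333333] ((618.182861328125, 150.1898956298828), 25.020675659179688) 62.141503940012626
[128.80799112 233.37069922] ((449.8851318359375, 389.4324035644531), 66.8801040649414) 60.42531401599513
[499.90277778 288.29398148] ((300.7906188964844, -625.6452026367188), 45.470603942871094) 64.29654487221205
[270.91397849 373.2688172 ] ((89.38410949707031, -1.0554428100585938), 52.76436233520508) 64.30997035685573
jar 384 [748.62708696  79.58372079  84.56630188]
beaker 140 [600.88085401 465.99945479  76.34850533]
reagent 59 [751.11051412 -95.52184163  89.84997967]
```

View pics/w18.png

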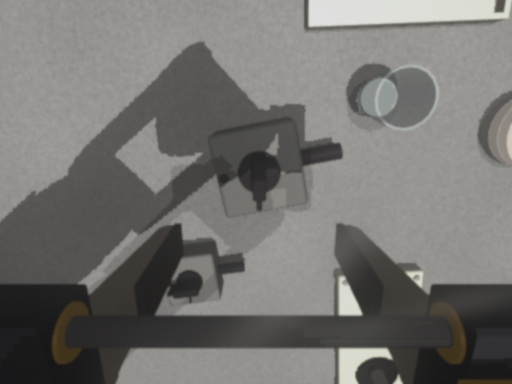

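View pics/s18.png

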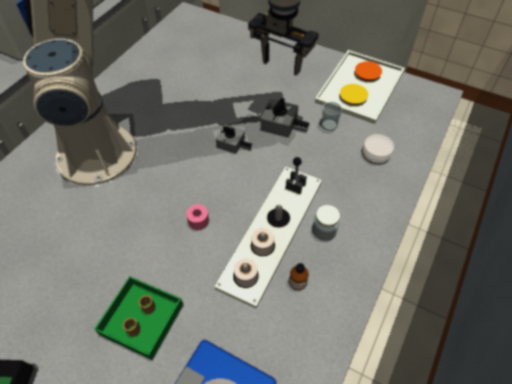

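```bash
python3 -c "
from rig import arm;print(arm.job_done())"
```

```text
the job is handed in; nothing more can be done
None
```

The feeder is changed over and the job was handed in at about 42 s; no verdict was reported. I turned the isolator off with the cores still on, then put both cores in the green tray. I lowered the two white rolls onto spindles 1 and 2, stood the lever up and turned the isolator back on. Only two cores and two rolls were present, so spindle 3 stays empty. The pink roll and the small switch box were left alone.

Last checks:
- **Isolator:** it reads about 1.39 rad (on is 1.4).
- **Rolls:** both are within about 1 mm of where I estimated the spindle axes, with their tops at 65 mm, which means fully home. One had been knocked aside partway through; I found it again and placed it.
- **Lever:** the top camera puts it about 0.04 rad towards the robot. The scene camera shows it upright to within a pixel. Both are well inside the 0.14 rad limit.
- **Cores:** both are standing in the tray.
- **Bystanders:** the jar, beaker and brown bottle read within 2 mm of where they started.
- **Gripper:** it is open and clear of everything.

One disagreement: the wrist and top cameras differed by about 2 to 5 mm in y throughout. I set positions between the two, and both rolls slid on without resistance.

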